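# Put the hole saws away on their storage plugs

### The job

Drilling is finished: move the row of four hole saws from the job board, where they stand over thin dowels, to the storage rack beside it. Set each saw down, teeth down and not dropped, over the plug made for its size (the thickest plug for the widest saw, and so on down to the thinnest), so that its rim stands fully down on the rack with the plug inside. Leave the tape measure and the sanding block where they are.

Things in the scene. Friction and masses are not known exactly. Their poses are not given: they have to be found in the camera images.
- saw_67: hole saw, 67 mm outside diameter: steel cup standing mouth (teeth) down, closed top with dark arbor hole; 46 mm high, inside diameter 63 mm, inside depth 41 mm. Origin: centre of its toothed rim, z up its axis. Starts on the plywood job board (top 18 mm over the desk), loosely over a 9 mm dowel 21 mm high, in a row of four 80 mm apart, any order, row along x turned up to 16 degrees.
- saw_54: hole saw, 54 mm outside diameter: steel cup standing mouth (teeth) down, closed top with dark arbor hole; 46 mm high, inside diameter 50 mm, inside depth 41 mm. Origin: centre of its toothed rim, z up its axis. Starts on the plywood job board (top 18 mm over the desk), loosely over a 9 mm dowel 21 mm high, in a row of four 80 mm apart, any order, row along x turned up to 16 degrees.
- saw_41: hole saw, 41 mm outside diameter: steel cup standing mouth (teeth) down, closed top with dark arbor hole; 46 mm high, inside diameter 37 mm, inside depth 41 mm. Origin: centre of its toothed rim, z up its axis. Starts on the plywood job board (top 18 mm over the desk), loosely over a 9 mm dowel 21 mm high, in a row of four 80 mm apart, any order, row along x turned up to 16 degrees.
- saw_28: hole saw, 28 mm outside diameter: steel cup standing mouth (teeth) down, closed top with dark arbor hole; 46 mm high, inside diameter 24 mm, inside depth 41 mm. Origin: centre of its toothed rim, z up its axis. Starts on the plywood job board (top 18 mm over the desk), loosely over a 9 mm dowel 21 mm high, in a row of four 80 mm apart, any order, row along x turned up to 16 degrees.
- plug_67: fixed upright wooden plug for the 67 mm saw: 51 mm diameter, 24 mm high, chamfered. Origin: centre of its foot on the top of the dark storage rack (340 x 86 mm, 18 mm over the desk), z up. Four plugs (51, 38, 25, 12 mm) in a row, 80 mm apart, any order, row along x turned up to 16 degrees. A saw is home with its rim on the board and the plug inside it, 6 mm play all round.
- plug_54: fixed upright wooden plug for the 54 mm saw: 38 mm diameter, 24 mm high, chamfered. Origin: centre of its foot on the top of the dark storage rack (340 x 86 mm, 18 mm over the desk), z up. Four plugs (51, 38, 25, 12 mm) in a row, 80 mm apart, any order, row along x turned up to 16 degrees. A saw is home with its rim on the board and the plug inside it, 6 mm play all round.
- plug_41: fixed upright wooden plug for the 41 mm saw: 25 mm diameter, 24 mm high, chamfered. Origin: centre of its foot on the top of the dark storage rack (340 x 86 mm, 18 mm over the desk), z up. Four plugs (51, 38, 25, 12 mm) in a row, 80 mm apart, any order, row along x turned up to 16 degrees. A saw is home with its rim on the board and the plug inside it, 6 mm play all round.
- plug_28: fixed upright wooden plug for the 28 mm saw: 12 mm diameter, 24 mm high, chamfered. Origin: centre of its foot on the top of the dark storage rack (340 x 86 mm, 18 mm over the desk), z up. Four plugs (51, 38, 25, 12 mm) in a row, 80 mm apart, any order, row along x turned up to 16 degrees. A saw is home with its rim on the board and the plug inside it, 6 mm play all round.
- tape_measure: yellow tape measure standing on the desk to the right of the racks, 37x76x65 mm, origin under its centre; a bystander
- sanding_block: cork sanding block lying on the desk to the left of the racks, 62x110x34 mm, origin under its centre; a bystander
There are look-alikes about, which are no part of the job. Leave any turquoise look-alike of the saw_41 alone.

How it is judged:
By the outcome, as a careful person would: the job done as asked, in the order asked, and still so for the second after the job is handed in, with the robot touching nothing.
It also fails if it takes over 104 s, if anything falls off the work surface, if the arm or the gripper's body presses on something with over 40 N, if the wrist force passes 120 N, or if a joint passes its speed limit or range.

### The arm

A 6-joint arm with a two-finger parallel gripper is mounted at the origin on a cart in front of the work surface, level with it; the furniture and walls round the work are solid. World frame = base frame: x ahead of the robot, y to its left, z up, the work surface at z = 0. Lengths are in m, angles in rad, forces in N, time in s.
With the tool pointing down it reaches from about 0.375 to 0.9 m from the base axis. Payload 3.1 kg.
Tool frame: the origin (TCP) lies midway between the tips of the shut fingers; the grasp point (between the pads) lies 19 mm behind it; z points along the fingers, y is the direction in which the jaws open and shut (so a half turn about z gives the same grasp; the last joint's range is limited). The gripper opens to 85 mm and grips with 20 to 120 N. Pads are 22 mm wide; open, the fingers measure 114 mm over their backs; the gripper's body (76 mm by 85 mm) begins 54 mm behind the grasp point. The pads swing forward as they close: fully open they stand 13 mm farther back than shut.
Start: joints at [0.953, 0.527, 1.433, -0, 1.181, -0.178], TCP at [0.266, 0.566, 0.231] pointing down, gripper open.
Joint ranges: [-3.08, 3.08], [-0.75, 2.2], [0.22, 2.44], [-1.43, 4.57], [0, 2.65], [-2.85, 2.85]. Speed limits (rad/s): [2.79, 2.79, 3.14, 3.14, 3.14, 3.14].

### API

Orientations are given as a unit quaternion [x, y, z, w].
In Python, from station import manip gives the robot as it stands. The module is installed in compiled form; this text tells all that it offers.
- The arm moves only by the tool drive_tool, never from a script. Its argument "deltas" is one flat list of numbers, 4 for each row, row after row: the shift along the tool's x, y, z in cm, then the turn about the tool's z in degrees. A call has 1 to 12 rows; each row is the pose to reach, as a shift and turn from the pose measured when the call began, along the tool's axes at that moment; what a row does not reach only later rows make up. A row lasts 1/10 s, in which the tool goes at most 50 mm and 8.59 degrees, less where a joint would pass 70% of its speed; a pose out of reach is approached as far as the arm can. A call with a gripper value outside its range is refused whole. "hand" is the finger opening in cm, from 0 to 8.54, set as the call begins (left out, the last holds). The fingers move at their own pace and stop on an object; "squeeze" is the grip in N (left out, the last holds). Time passes only in rows, so rows that repeat a pose let the fingers close. It gives the time, the measured TCP pose, the force and the opening at its end, in the units of the state.
- manip.sense(): the state, without advancing time (a new reading comes with each control period).
- manip.snapshot(name): name is "side" or "top" or "wrist"; returns a dict with "frame" (480x640x3 uint8, red, green, blue), "depth" (480x640 float32, m along the optical axis (not along the pixel's ray), 0 where there is no reading), "fx", "fy", "cx", "cy" (pixels), "k1" (the pictures are not rectified: a ray, as slopes to the right and down, at radius r is drawn at 1 + k1 r^2 times it, then the intrinsics apply), "R" (3x3) and "t" (3): a world point X has camera coordinates R X + t. Camera axes: x right, y down, z forward; pixel columns grow to the right and rows downward; lengths in m; the calibration is good to about 2 mm. A picture is of the moment at which its call begins.
- manip.sign_off(): hands the job in, once; it reports no verdict.
The state is a dict: "t": time; "q": joint angles; "qd": joint speeds; "tau": joint torques, N m; "tcp_pos": TCP position; "tool_rot": TCP orientation; "force": force on the tool from outside, world axes, zero at the start; "ft_torque": the same for the moment, N m; "finger_gap": opening from 0.0 (shut) to 1.0 (fully open).
Only numpy, scipy, OpenCV 4.12 (cv2) and the standard library are available. Lean on these libraries where they do the work, as an engineer would, in place of code of your own. Each camera call takes 0.05 s, during which the arm holds its last target.

## Working session

There is one attempt and no reset: what is moved stays moved. The work goes in short steps, Python scripts to look and compute and a tool call to move; the robot and the scene stay as the last step left them, time stands still between calls to the robot, and variables do not carry over. Pictures are saved under pics/ and viewed, and the job is handed in when it is done.

Besides the shell and the picture viewer there is one more tool, called after "Request:" as name(argument=value, ...) on one line, values as JSON. drive_tool: Moves the arm, as the interface text tells. Its arguments: {"type":"object","properties":{"deltas":{"type":"array"},"hand":{"type":"number"},"squeeze":{"type":"number"}},"required":["deltas"]}

```bash
mkdir -p pics
cat > h.py <<'E'
import numpy as np, cv2, pickle
from station import manip
def snap(n,f):
    s=manip.snapshot(n); pickle.dump(s,open(f'pics/{f}.pkl','wb')); cv2.imwrite(f'pics/{f}.png',s['frame'][:,:,::-1]); return s
def load(f): return pickle.load(open(f'pics/{f}.pkl','rb'))
def ray(s,u,v):
    K=np.array([[s['fx'],0,s['cx']],[0,s['fy'],s['cy']],[0,0,1.]])
    xd=(u-s['cx'])/s['fx'];yd=(v-s['cy'])/s['fy']
    x,y=xd,yd
    for _ in range(30):
        k=1+s['k1']*(x*x+y*y); x,y=xd/k,yd/k
    return np.array([x,y,1.])
def R(s): return np.array(s['R']),np.array(s['t'])
def atz(s,u,v,z):
    r,t=R(s); d=r.T@ray(s,u,v); c=-r.T@t; return c+d*(z-c[2])/d[2]
def atd(s,u,v,d=None):
    r,t=R(s)
    if d is None: d=np.median(s['depth'][int(v)-1:int(v)+2,int(u)-1:int(u)+2])
    return r.T@(ray(s,u,v)*d-t)
def proj(s,X):
    r,t=R(s); c=r@np.array(X)+t; x,y=c[0]/c[2],c[1]/c[2]; k=1+s['k1']*(x*x+y*y)
    return s['fx']*x*k+s['cx'],s['fy']*y*k+s['cy']
def tri(s1,p1,s2,p2):
    A=[];b=[]
    for s,p in((s1,p1),(s2,p2)):
        r,t=R(s); d=r.T@ray(s,*p); d/=np.linalg.norm(d); P=np.eye(3)-np.outer(d,d); A.append(P); b.append(P@(-r.T@t))
    return np.linalg.lstsq(np.vstack(A),np.hstack(b),rcond=None)[0]
E
python3 -c "
from h import *
for n in('side','top','wrist'):
    s=snap(n,n+'0'); r,t=R(s); print(n,-r.T@t,r.round(2).tolist(),s['fx'],s['k1'])
print(manip.sense())"
```

```text
side [ 0.25270918 -0.66265672  0.53343032] [[0.9, -0.44, -0.01], [-0.26, -0.5, -0.82], [0.36, 0.74, -0.57]] 441.69969937180423 -0.05666984887978552
top [0.46797394 0.00256611 0.99272964] [[0.01, -1.0, 0.0], [-0.99, -0.01, -0.13], [0.13, -0.0, -0.99]] 448.399003350859 -0.1076804007375668
wrist [0.202062   0.59376169 0.37202962] [[0.43, 0.91, -0.0], [0.87, -0.41, 0.27], [0.25, -0.12, -0.96]] 379.7284695169049 0.027474691040436594
{'t': 0.15, 'q': array([ 9.52498600e-01,  5.28257398e-01,  1.43360635e+00,  4.51843896e-05,
        1.18136508e+00, -1.78483992e-01]), 'qd': array([-0.00019631, -0.00028026, -0.00332111,  0.00111018, -0.00209839,
        0.00023568]), 'tau': array([ 1.39758227e-03, -4.42741191e+01, -1.78277940e+01, -2.25281301e-04,
        5.64314862e-03,  3.81083726e-05]), 'tcp_pos': array([0.2657451 , 0.56509925, 0.23055599]), 'tool_rot': array([ 2.18147049e-01,  9.75915568e-01, -7.45911242e-04, -3.36621208e-04]), 'force': array([ 0.72495627, -0.83133912, -0.57953155]), 'ft_torque': array([0.01609123, 0.01338437, 0.08378591]), 'finger_gap': 0.996900018055939}
```

View pics/top0.png

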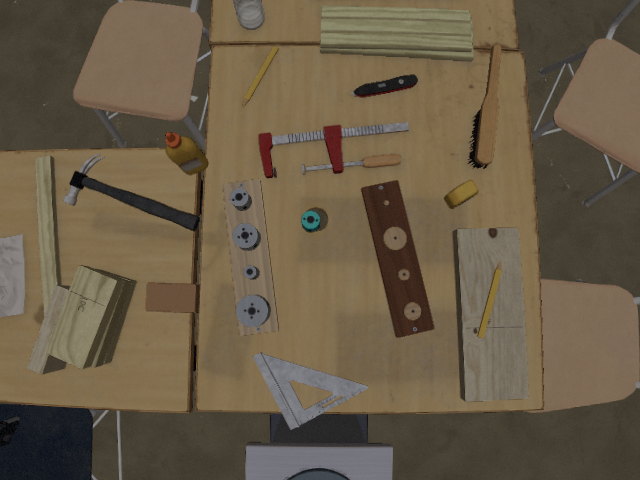

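View pics/side0.png

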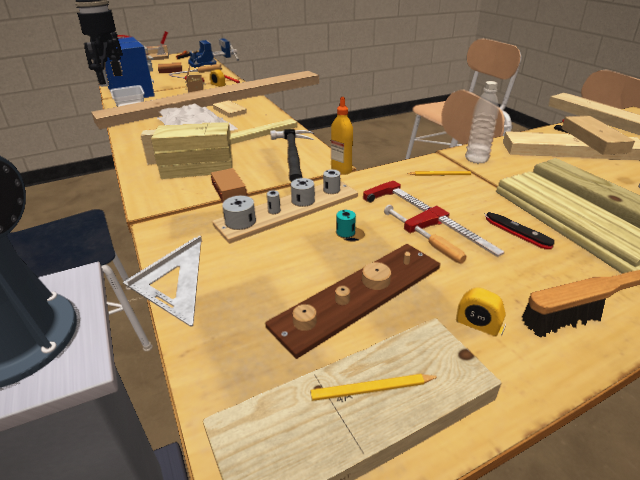

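The top view shows the job board on the left with four saws: 67 at (253,311), 28 at (251,272), 54 at (246,236) and 41 at (239,200). The rack is at about (398,258). There is a turquoise look-alike at (311,220), to be left alone.

```bash
python3 -c "
from h import *
s=load('top0'); f=s['frame'][:,:,::-1]
a=cv2.resize(f[175:340,215:290],None,fx=3.6,fy=3.6,interpolation=cv2.INTER_CUBIC)
b=cv2.resize(f[175:340,355:440],None,fx=3.6,fy=3.6,interpolation=cv2.INTER_CUBIC)
cv2.imwrite('pics/c1.png',np.hstack([a,b]))
s=load('side0'); f=s['frame'][:,:,::-1]
a=cv2.resize(f[160:240,210:370],None,fx=4,fy=4,interpolation=cv2.INTER_CUBIC)
cv2.imwrite('pics/c2.png',a)
b=cv2.resize(f[240:340,270:440],None,fx=4,fy=4,interpolation=cv2.INTER_CUBIC)
cv2.imwrite('pics/c3.png',b)
"
```

```text
(no output)
```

View pics/c1.png

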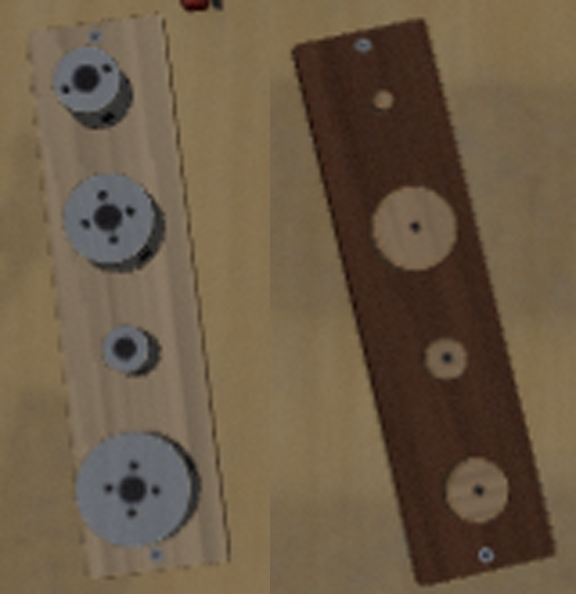

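View pics/c2.png

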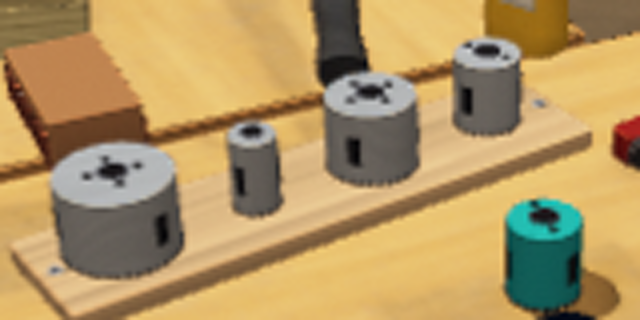

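View pics/c3.png

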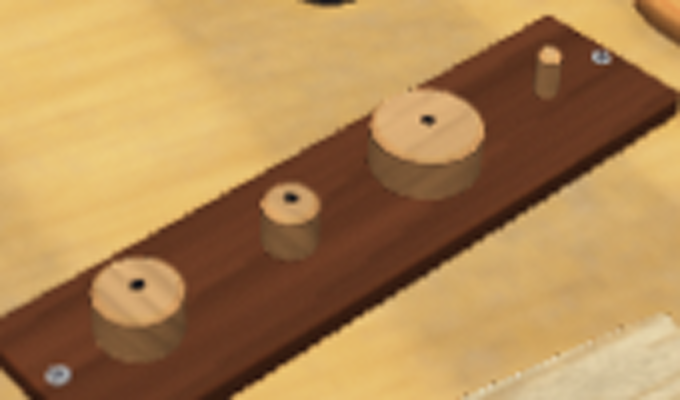

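```bash
cat > m.py <<'E'
from h import *
T=load('top0');S=load('side0')
def c(p,o,k): return ((p[0]+.5)/k-.5+o[0],(p[1]+.5)/k-.5+o[1])
d={'s67':((133,489),(113,171)),'s28':((124,348),(252,131)),'s54':((108,217),(370,92)),'s41':((86,78),(486,50)),
'p38(54)':((478,490),(137,285)),'p25(41)':((446,358),(290,198)),'p51(67)':((414,228),(427,120)),'p12(28)':((383,100),(548,55))}
for k,(a,b) in d.items():
    saw=k[0]=='s'
    pt=c(a,(215,175),3.6) if saw else c((a[0]-270,a[1]),(355,175),3.6)
    ps=c(b,(210,160) if saw else (270,240),4)
    z=.064 if saw else .042
    print(k,'tri',tri(T,pt,S,ps).round(4),'topz',atz(T,*pt,z)[:2].round(4),'sidez',atz(S,*ps,z)[:2].round(4),'depth',atd(T,*pt).round(4), atd(S,*ps).round(4))
E
python3 m.py
```

```text
s67 tri [0.4445 0.1411 0.0621] topz [0.4457 0.1405] sidez [0.4426 0.1383] depth [0.4457 0.1404 0.0644] [0.443  0.1399 0.063 ]
s28 tri [0.5255 0.1484 0.062 ] topz [0.5263 0.1477] sidez [0.5234 0.1452] depth [0.5263 0.1476 0.0648] [0.524 0.147 0.063]
s54 tri [0.6016 0.16   0.0622] topz [0.6026 0.1593] sidez [0.5991 0.1572] depth [0.6022 0.1589 0.0662] [0.6006 0.1609 0.0619]
s41 tri [0.6841 0.1759 0.063 ] topz [0.6854 0.1751] sidez [0.6815 0.1743] depth [0.6852 0.1749 0.065 ] [0.6816 0.1746 0.0638]
p38(54) tri [ 0.4459 -0.1954  0.04  ] topz [ 0.4472 -0.1955] sidez [ 0.4437 -0.197 ] depth [ 0.4472 -0.1955  0.0418] [ 0.4449 -0.1942  0.0391]
p25(41) tri [ 0.5237 -0.1773  0.04  ] topz [ 0.5246 -0.1774] sidez [ 0.5215 -0.179 ] depth [ 0.5246 -0.1773  0.0427] [ 0.5223 -0.1775  0.0405]
p51(67) tri [ 0.6016 -0.1592  0.0401] topz [ 0.6021 -0.1593] sidez [ 0.5994 -0.161 ] depth [ 0.6021 -0.1593  0.0418] [ 0.6003 -0.1598  0.0408]
p12(28) tri [ 0.6796 -0.1416  0.0376] topz [ 0.6799 -0.1416] sidez [ 0.6744 -0.1459] depth [ 0.68   -0.1417  0.0412] [ 0.6759 -0.1441  0.0402]
```

```bash
cat > g.py <<'E'
import sys
from h import *
from scipy.spatial.transform import Rotation as Ro
def go(x,y,z,yawy):
    s=manip.sense(); Rm=Ro.from_quat(s['tool_rot']).as_matrix(); p=s['tcp_pos']
    d=Rm.T@(np.array([x,y,z])-p)*100
    cy=np.degrees(np.arctan2(Rm[1,1],Rm[0,1]))
    # tool z down: +turn about tool z lowers world yaw
    t=(cy-yawy+180)%360-180
    print('t',round(s['t'],2),'pos',p.round(4),'yaw',cy.round(1),'tilt',Rm[2].round(4),'d(cm)',d.round(2),'turn',round(t,1),'gap',round(s['finger_gap'],3),'F',s['force'].round(1),'q',s['q'].round(2))
if __name__=='__main__': go(*map(float,sys.argv[1:]))
E
python3 g.py .4445 .140 .19 98.4
```

```text
t 0.15 pos [0.2657 0.5651 0.2306] yaw 64.8 tilt [ 3.0e-04 -1.6e-03 -1.0e+00] d(cm) [-34.28 -30.85   4.09] turn -33.6 gap 0.997 F [ 0.7 -0.8 -0.6] q [ 0.95  0.53  1.43  0.    1.18 -0.18]
```

Request:
drive_tool(deltas=[-2,-1.8,0.2,-2,-5,-4.5,0.6,-5,-8,-7.2,1,-8,-11.5,-10.3,1.4,-12,-15,-13.5,1.8,-16,-18.5,-16.6,2.2,-20,-22,-19.8,2.6,-24,-25.5,-22.9,3,-28,-28.8,-25.9,3.4,-31,-31.5,-28.4,3.8,-33,-33.5,-30.2,4,-33.6,-34.3,-30.9,4.1,-33.6], hand=8.54, squeeze=50)

```text
t: 1.35
tcp_pos: [0.4455, 0.1373, 0.1897]
tool_rot: [-0.072, 0.997, -0.001, -0.0]
force: [-0.2, 1.1, -0.4]
finger_gap: 1.001
```

```bash
python3 -c "
from h import *
snap('wrist','w1')"; python3 g.py .4445 .140 .10 98.4
```

```text
t 1.4 pos [0.4458 0.1372 0.1897] yaw 98.2 tilt [ 9.0e-04 -1.9e-03 -1.0e+00] d(cm) [0.08 0.31 8.97] turn -0.2 gap 0.997 F [-0.4 -0.3  0.9] q [ 0.06  0.38  1.86 -0.    0.9  -1.65]
```

View pics/w1.png

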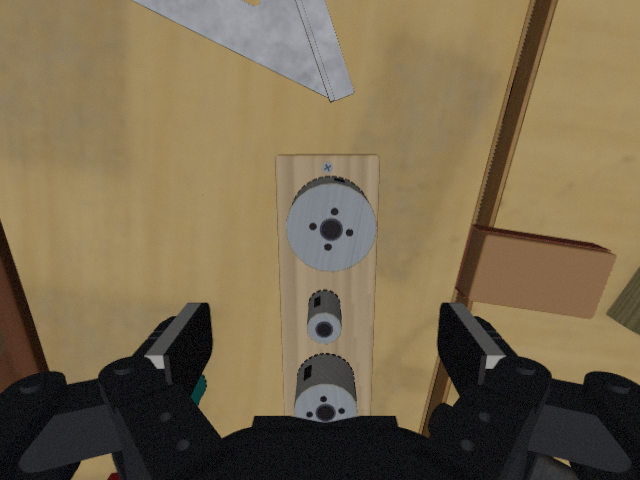

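The wrist view shows the saw_67 hole at (331,229), saw_28 at (324,329) and saw_54 at (325,412). The sanding block is clear to the right.

```bash
python3 -c "
from h import *
s=load('w1')
for n,p in(('67',(331,229)),('28',(324,329)),('54',(325,412))): print(n,atz(s,*p,.064).round(4),atd(s,*p).round(4))
T=load('top0')
print(tri(T,(251.6,310.5),s,(331,229)))
"; python3 g.py .4455 .1405 .10 98.2
```

```text
67 [0.4417 0.1404 0.064 ] [0.4418 0.1404 0.0635]
28 [0.5223 0.1469 0.064 ] [0.5223 0.1469 0.0639]
54 [0.5982 0.1587 0.064 ] [0.5984 0.1588 0.0637]
[0.44511447 0.14172599 0.05115063]
t 1.4 pos [0.4458 0.1372 0.1897] yaw 98.2 tilt [ 9.0e-04 -1.9e-03 -1.0e+00] d(cm) [-0.03  0.34  8.97] turn 0.0 gap 0.997 F [-0.4 -0.3  0.9] q [ 0.06  0.38  1.86 -0.    0.9  -1.65]
```

```bash
python3 g.py .443 .1405 .020 98.2
```

```text
t 1.4 pos [0.4458 0.1372 0.1897] yaw 98.2 tilt [ 9.0e-04 -1.9e-03 -1.0e+00] d(cm) [ 0.21  0.4  16.97] turn 0.0 gap 0.997 F [-0.4 -0.3  0.9] q [ 0.06  0.38  1.86 -0.    0.9  -1.65]
```

Request:
drive_tool(deltas=[0.2,0.4,1,0,0.2,0.4,3,0,0.2,0.4,5,0,0.2,0.4,7,0,0.2,0.4,9,0,0.2,0.4,11,0,0.2,0.4,12.5,0,0.2,0.4,14,0,0.2,0.4,15,0,0.2,0.4,16,0,0.2,0.4,16.6,0,0.2,0.4,17,0])

```text
t: 2.6
tcp_pos: [0.4429, 0.1409, 0.0192]
tool_rot: [-0.072, 0.997, -0.001, -0.0]
force: [-0.0, -0.7, 0.5]
finger_gap: 0.999
```

```bash
python3 -c "
from h import *
s=snap('side','s1');cv2.imwrite('pics/s1c.png',cv2.resize(s['frame'][120:280,160:400,::-1],None,fx=3,fy=3))"; python3 g.py .443 .1405 .020 98.2
```

```text
t 2.65 pos [0.4429 0.1407 0.019 ] yaw 98.2 tilt [ 0.0015 -0.0018 -1.    ] d(cm) [-0.01 -0.02 -0.1 ] turn 0.0 gap 0.998 F [-0.3 -0.3 -0.7] q [ 0.07  0.71  1.98 -0.    0.45 -1.64]
```

View pics/s1c.png

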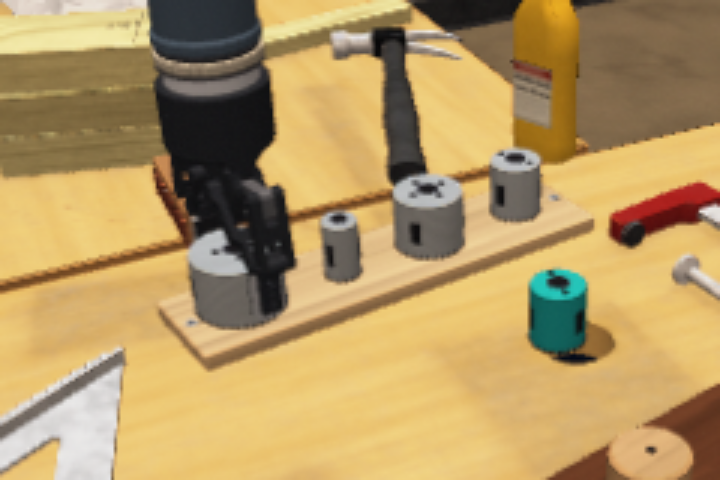

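The fingers straddle saw_67, clear of its neighbours. Closing.

Request:
drive_tool(deltas=[0,0,0,0,0,0,0,0,0,0,0,0,0,0,0,0,0,0,0,0,0,0,0,0,0,0,0,0,0,0,0,0], hand=5.5, squeeze=60)

```text
t: 3.45
tcp_pos: [0.4431, 0.1408, 0.0197]
tool_rot: [-0.071, 0.997, -0.001, -0.0]
force: [-1.2, 0.5, 6.3]
finger_gap: 0.778
```

```bash
python3 g.py .5995 -.160 .13 98.2
```

```text
t 3.45 pos [0.4431 0.1408 0.0197] yaw 98.2 tilt [ 6.0e-04 -1.7e-03 -1.0e+00] d(cm) [-11.19 -32.02 -10.98] turn -0.0 gap 0.778 F [-1.2  0.5  6.3] q [ 0.07  0.71  1.98 -0.    0.45 -1.64]
```

Request:
drive_tool(deltas=[0,0,-0.5,0,0,0,-1.2,0,0,0,-2.2,0,0,0,-3.5,0,0,0,-4.8,0,0,0,-6,0,0,0,-7,0,0,0,-7.7,0,0,0,-8,0,0,0,-8,0])

```text
t: 4.45
tcp_pos: [0.4432, 0.1409, 0.1001]
tool_rot: [-0.071, 0.997, -0.001, 0.0]
force: [-0.2, 0.6, -2.4]
finger_gap: 0.774
```

```bash
python3 -c "
from h import *
s=snap('side','s2');cv2.imwrite('pics/s2c.png',cv2.resize(s['frame'][80:280,160:400,::-1],None,fx=3,fy=3))"; python3 g.py .5995 -.160 .10 98.2
```

```text
t 4.5 pos [0.443  0.1409 0.0997] yaw 98.2 tilt [ 7.0e-04 -1.7e-03 -1.0e+00] d(cm) [-1.121e+01 -3.201e+01  2.000e-02] turn -0.0 gap 0.772 F [ 0.8 -0.2 -2.4] q [ 0.07  0.54  1.94 -0.    0.65 -1.64]
```

View pics/s2c.png

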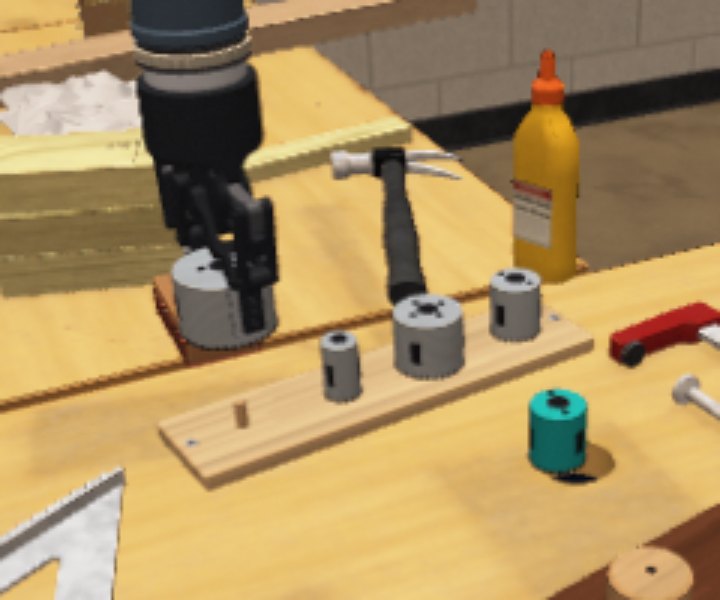

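Saw_67 is held upright and the dowel is free. Transferring to the 51 mm plug.

Request:
drive_tool(deltas=[-0.3,-0.9,0,0,-1.1,-3.2,0,0,-2.2,-6.4,0,0,-3.5,-9.9,0,0,-4.8,-13.8,0,0,-6.2,-17.6,0,0,-7.5,-21.4,0,0,-8.7,-25,0,0,-9.9,-28.2,0,0,-10.6,-30.4,0,0,-11.1,-31.7,0,0,-11.2,-32,0,0])

```text
t: 5.7
tcp_pos: [0.5998, -0.1617, 0.0994]
tool_rot: [-0.07, 0.998, -0.001, -0.0]
force: [0.1, -0.0, -1.4]
finger_gap: 0.778
```

Request:
drive_tool(deltas=[0,0,0,0,0,0,0,0])

```text
t: 5.9
tcp_pos: [0.5986, -0.1604, 0.0989]
tool_rot: [-0.071, 0.997, -0.0, -0.001]
force: [0.3, -0.6, -2.8]
finger_gap: 0.776
```

```bash
python3 -c "
from h import *
s=snap('side','s3');cv2.imwrite('pics/s3c.png',cv2.resize(s['frame'][160:360,260:500,::-1],None,fx=3,fy=3))
snap('wrist','w3')"; python3 g.py .5995 -.160 .10 98.2
```

```text
t 6.0 pos [ 0.599  -0.1602  0.0993] yaw 98.2 tilt [ 2.1e-03 -7.0e-04 -1.0e+00] d(cm) [-0.06  0.02 -0.07] turn -0.0 gap 0.773 F [ 0.6 -0.5 -1.5] q [-0.44  0.69  1.55 -0.    0.9  -2.15]
```

View pics/s3c.png

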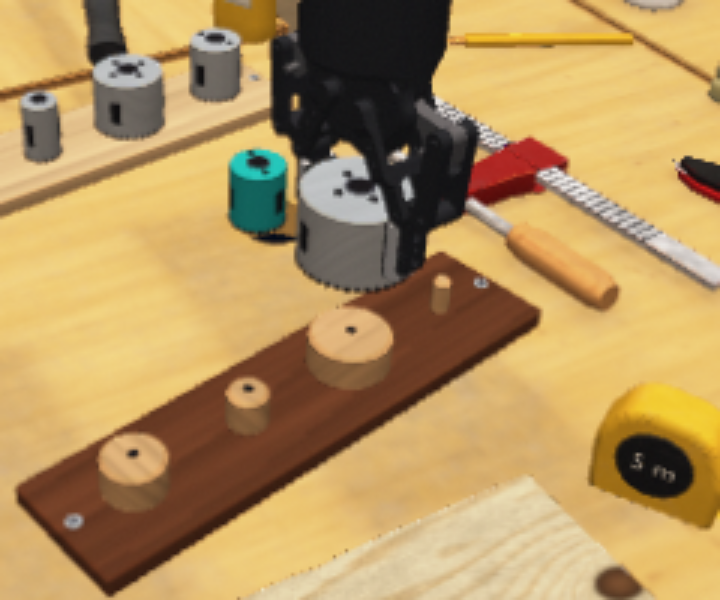

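View pics/w3.png

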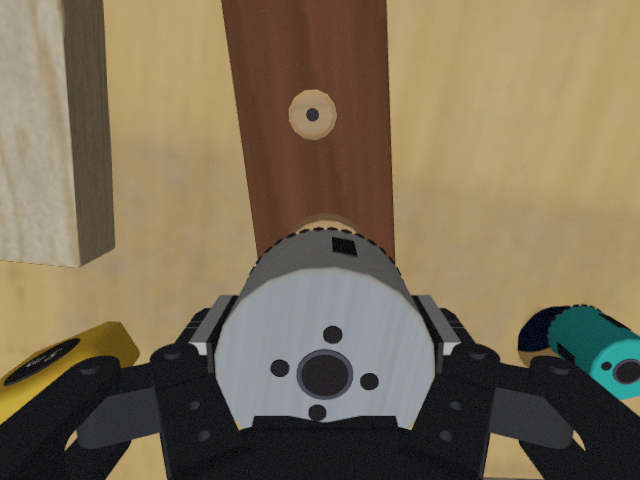

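Wrist view: saw hole at (325,374), 25 mm plug hole at (312,114). The saw hangs above the 51 mm plug. Checking the offsets.

```bash
python3 -c "
from h import *
s=load('w3');S=load('s3')
print('p25',atz(s,312,114,.042),atd(s,312,114),'saw top',atz(s,325,374,.1435),atd(s,312,374)) 
c=lambda x,y:((x+.5)/3-.5+260,(y+.5)/3-.5+160)
print('side saw',atz(S,*c(360,186),.1435),atd(S,*c(360,186)),'p51',atz(S,*c(350,330),.042),'p25',atz(S,*c(248,389),.042))
"; python3 g.py .6002 -.159 .0205 98.2
```

```text
p25 [ 0.52128256 -0.1786034   0.042     ] [ 0.52128361 -0.17860244  0.04202565] saw top [ 0.59701286 -0.1612903   0.1435    ] [ 0.59761672 -0.16507762  0.1434148 ]
side saw [ 0.59780208 -0.16220502  0.1435    ] [ 0.59958694 -0.15961661  0.14148323] p51 [ 0.59929973 -0.16109036  0.042     ] p25 [ 0.52156238 -0.17959345  0.042     ]
t 6.0 pos [ 0.599  -0.1602  0.0993] yaw 98.2 tilt [ 2.1e-03 -7.0e-04 -1.0e+00] d(cm) [-0.16  0.11  7.88] turn -0.0 gap 0.773 F [ 0.6 -0.5 -1.5] q [-0.44  0.69  1.55 -0.    0.9  -2.15]
```

Request:
drive_tool(deltas=[-0.2,0.1,0.5,0,-0.2,0.1,1.5,0,-0.2,0.1,2.7,0,-0.2,0.1,4,0,-0.2,0.1,5,0,-0.2,0.1,6,0,-0.2,0.1,6.7,0,-0.2,0.1,7.2,0,-0.2,0.1,7.5,0,-0.2,0.1,7.7,0,-0.2,0.1,7.8,0,-0.2,0.1,7.85,0])

```text
t: 7.2
tcp_pos: [0.6009, -0.1591, 0.021]
tool_rot: [-0.071, 0.997, -0.001, -0.001]
force: [1.0, 0.7, -2.6]
finger_gap: 0.778
```

Request:
drive_tool(deltas=[0,0,0.05,0,0,0,0.1,0,0,0,0.15,0,0,0,0.15,0])

```text
t: 7.6
tcp_pos: [0.601, -0.1592, 0.0198]
tool_rot: [-0.071, 0.997, -0.001, -0.001]
force: [-1.0, 0.7, 0.1]
finger_gap: 0.779
```

```bash
python3 -c "
from h import *
s=snap('side','s4');cv2.imwrite('pics/s4c.png',cv2.resize(s['frame'][160:360,260:500,::-1],None,fx=3,fy=3))"; python3 g.py .6002 -.159 .0195 98.2
```

```text
t 7.65 pos [ 0.601  -0.1592  0.0198] yaw 98.2 tilt [ 0.0012 -0.0013 -1.    ] d(cm) [0.08 0.03 0.03] turn -0.0 gap 0.776 F [-0.3  0.6 -0.3] q [-0.44  0.81  1.57 -0.    0.76 -2.15]
```

View pics/s4c.png

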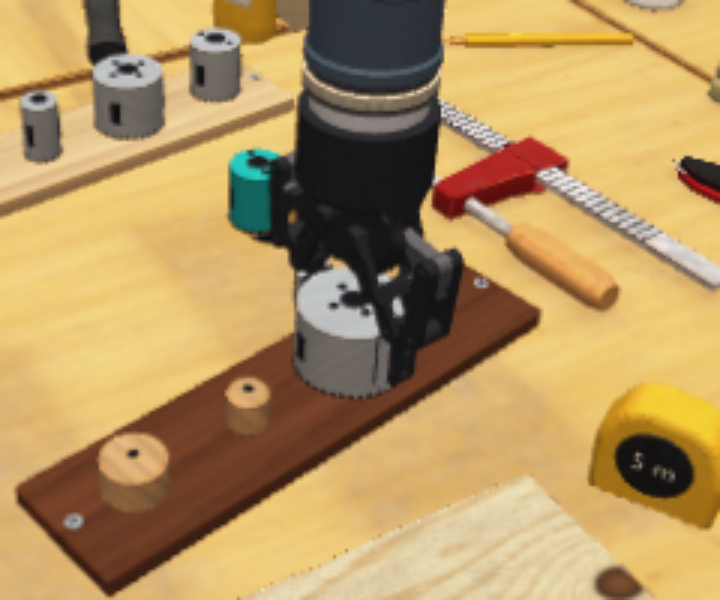

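Wrist load went from -2.6 to about 0 N, so the rim has touched. Pressing 0.5 mm more, then opening.

Request:
drive_tool(deltas=[0,0,0.05,0,0,0,0.05,0,0,0,0.05,0])

```text
t: 7.95
tcp_pos: [0.601, -0.1592, 0.0198]
tool_rot: [-0.071, 0.997, -0.001, -0.0]
force: [-1.4, 1.3, 4.6]
finger_gap: 0.772
```

Request:
drive_tool(deltas=[0,0,0,0,0,0,0,0,0,0,0,0,0,0,0,0,0,0,0,0,0,0,0,0], hand=8.54)

```text
t: 8.55
tcp_pos: [0.601, -0.1592, 0.0197]
tool_rot: [-0.071, 0.997, -0.001, -0.0]
force: [-0.2, 0.2, -0.3]
finger_gap: 0.999
```

Request:
drive_tool(deltas=[0,0,-0.5,0,0,0,-1.5,0,0,0,-3,0,0,0,-5,0,0,0,-7,0,0,0,-9,0,0,0,-10.5,0,0,0,-11.5,0,0,0,-12,0,0,0,-12,0])

```text
t: 9.55
tcp_pos: [0.6014, -0.1591, 0.1404]
tool_rot: [-0.071, 0.997, -0.001, -0.0]
force: [-0.3, 0.5, -0.7]
finger_gap: 1.0
```

```bash
python3 -c "
from h import *
s=snap('side','s5');cv2.imwrite('pics/s5c.png',cv2.resize(s['frame'][160:360,260:500,::-1],None,fx=3,fy=3))
print(atd(s,(353+.5)/3-.5+260,(297+.5)/3-.5+160))
w=snap('wrist','w5')"; python3 g.py .523 .1472 .13 98.2
```

```text
[ 0.60220528 -0.15732342  0.06278638]
t 9.65 pos [ 0.6006 -0.1588  0.1391] yaw 98.2 tilt [ 2.3e-03 -6.0e-04 -1.0e+00] d(cm) [ 3.34 31.39  0.9 ] turn -0.0 gap 0.997 F [ 0.3 -0.2 -0.7] q [-0.44  0.63  1.52 -0.    0.99 -2.15]
```

View pics/s5c.png

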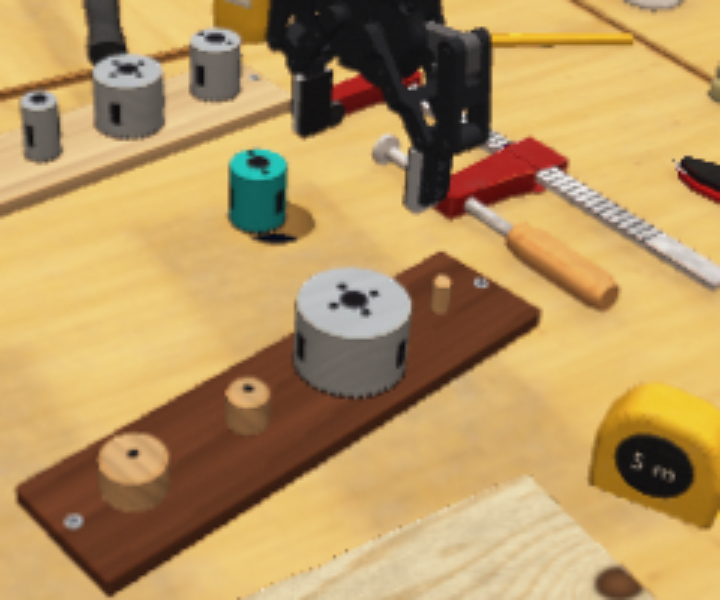

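View pics/w5.png

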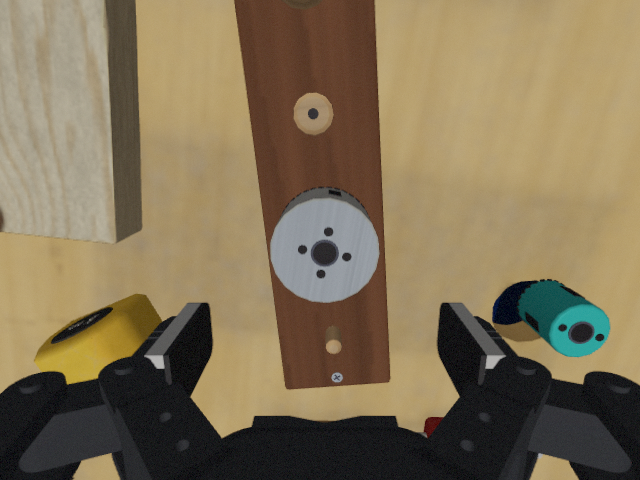

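```bash
python3 -c "
from h import *
s=load('w5')
print('p25',atz(s,313,113.5,.042),'p12',atz(s,334,347,.042),atd(s,334,347),'s67',atz(s,325,253,.064),atd(s,312,265))
"; python3 g.py .5984 .1588 .139 98.2
```

```text
p25 [ 0.52153509 -0.1783485   0.042     ] p12 [ 0.67528031 -0.14248354  0.042     ] [ 0.67566364 -0.1424109   0.04136257] s67 [ 0.59996912 -0.1598081   0.064     ] [ 0.60880541 -0.16650625  0.06353431]
t 9.65 pos [ 0.6006 -0.1588  0.1391] yaw 98.2 tilt [ 2.3e-03 -6.0e-04 -1.0e+00] d(cm) [-4.290e+00  3.147e+01 -2.000e-02] turn -0.0 gap 0.997 F [ 0.3 -0.2 -0.7] q [-0.44  0.63  1.52 -0.    0.99 -2.15]
```

Saw_67 is seated (top at z about 0.063). Next is saw_54.

Request:
drive_tool(deltas=[-0.2,1.2,0,0,-0.5,3.8,0,0,-1,7.2,0,0,-1.5,11,0,0,-2,15,0,0,-2.6,19,0,0,-3.1,22.8,0,0,-3.6,26,0,0,-3.9,28.8,0,0,-4.1,30.5,0,0,-4.3,31.3,0,0,-4.3,31.5,0,0])

```text
t: 10.85
tcp_pos: [0.5984, 0.1597, 0.1384]
tool_rot: [-0.072, 0.997, -0.001, -0.001]
force: [0.1, 0.1, -0.4]
finger_gap: 1.003
```

Request:
drive_tool(deltas=[0,0,0,0,0,0,0,0])

```text
t: 11.05
tcp_pos: [0.5984, 0.1586, 0.1382]
tool_rot: [-0.071, 0.997, -0.001, -0.002]
force: [-0.1, -0.2, -1.0]
finger_gap: 1.0
```

```bash
python3 -c "
from h import *
s=snap('wrist','w6')"; python3 g.py .5984 .1588 .022 98.2
```

```text
t 11.1 pos [0.5985 0.1585 0.1383] yaw 98.1 tilt [ 0.0032 -0.0011 -1.    ] d(cm) [-0.03  0.04 11.63] turn -0.1 gap 1.0 F [-0.2  0.3  0.6] q [ 0.08  0.63  1.53 -0.    0.98 -1.63]
```

View pics/w6.png

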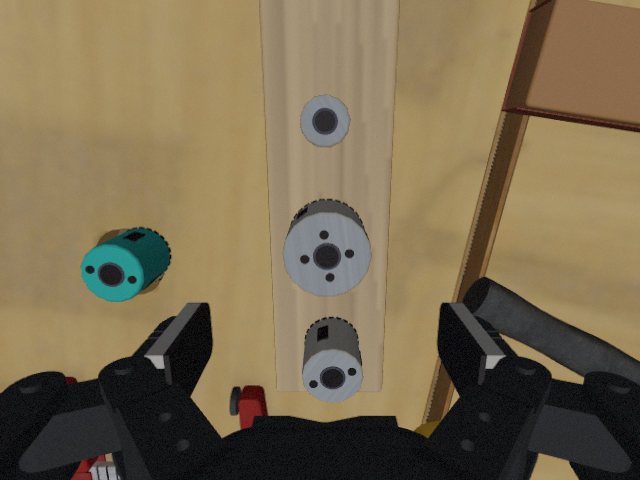

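Wrist view: saw_54 hole at (327,256), saw_28 at (325,121), saw_41 at (332,377). The turquoise decoy at (110,273) is off to the left and clear.

```bash
python3 -c "
from h import *
s=load('w6')
for n,p in(('54',(327,256)),('28',(325,121)),('41',(332,377)),('turq',(110,273))): print(n,atz(s,*p,.064).round(4),atd(s,*p).round(4))
"
```

```text
54 [0.5986 0.1591 0.064 ] [0.5988 0.1591 0.0636]
28 [0.5228 0.1469 0.064 ] [0.5228 0.1469 0.0636]
41 [0.6806 0.1743 0.064 ] [0.6806 0.1743 0.064 ]
turq [0.6277 0.0316 0.064 ] [0.6361 0.0218 0.0457]
```

Request:
drive_tool(deltas=[0,0,0.6,0,0,0,2,0,0,0,3.6,0,0,0,5.2,0,0,0,6.8,0,0,0,8.2,0,0,0,9.4,0,0,0,10.4,0,0,0,11,0,0,0,11.4,0,0,0,11.6,0,0,0,11.6,0])

```text
t: 12.3
tcp_pos: [0.5984, 0.1584, 0.0224]
tool_rot: [-0.071, 0.997, -0.001, -0.001]
force: [0.0, -0.0, -1.0]
finger_gap: 1.0
```

Request:
drive_tool(deltas=[0,0,0,0,0,0,0,0,0,0,0,0,0,0,0,0,0,0,0,0,0,0,0,0,0,0,0,0,0,0,0,0], hand=4.2)

```text
t: 13.1
tcp_pos: [0.5989, 0.1585, 0.0234]
tool_rot: [-0.071, 0.997, -0.001, -0.001]
force: [-1.3, 0.9, 5.2]
finger_gap: 0.619
```

Request:
drive_tool(deltas=[0,0,-0.5,0,0,0,-1.2,0,0,0,-2.2,0,0,0,-3.5,0,0,0,-4.8,0,0,0,-6,0,0,0,-7,0,0,0,-7.7,0,0,0,-8,0,0,0,-8,0])

```text
t: 14.1
tcp_pos: [0.5991, 0.1586, 0.1039]
tool_rot: [-0.071, 0.997, -0.001, -0.0]
force: [0.3, 0.8, -1.4]
finger_gap: 0.623
```

```bash
python3 -c "
from h import *
s=snap('side','s6');cv2.imwrite('pics/s6c.png',cv2.resize(s['frame'][80:280,200:440,::-1],None,fx=3,fy=3))"; python3 g.py .444 -.196 .102 98.2
```

```text
t 14.15 pos [0.5988 0.1586 0.1034] yaw 98.1 tilt [ 0.0014 -0.001  -1.    ] d(cm) [ 20.34 -32.91   0.2 ] turn -0.1 gap 0.62 F [ 0.4 -0.7 -1.9] q [ 0.08  0.68  1.55 -0.    0.91 -1.63]
```

View pics/s6c.png

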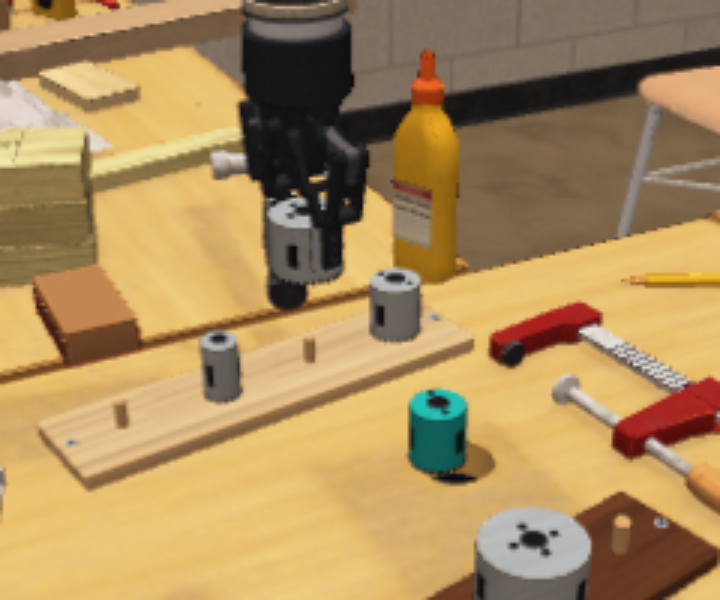

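Saw_54 is held upright. Moving to the 38 mm plug (near end of the rack).

Request:
drive_tool(deltas=[0.7,-1.1,0,0,2.2,-3.6,0,0,4.2,-6.8,0,0,6.4,-10.4,0,0,8.8,-14.3,0,0,11.4,-18.4,0,0,13.8,-22.3,0,0,16,-25.9,0,0,18,-29,0,0,19.3,-31.3,0,0,20.1,-32.5,0,0,20.3,-32.9,0,0])

```text
t: 15.35
tcp_pos: [0.443, -0.1975, 0.1037]
tool_rot: [-0.069, 0.998, -0.0, -0.001]
force: [0.4, 0.4, -1.2]
finger_gap: 0.619
```

Request:
drive_tool(deltas=[0,0,0,0,0,0,0,0])

```text
t: 15.55
tcp_pos: [0.4426, -0.197, 0.1035]
tool_rot: [-0.069, 0.998, 0.0, -0.002]
force: [0.6, 0.0, -1.8]
finger_gap: 0.621
```

```bash
python3 -c "
from h import *
s=snap('side','s7');cv2.imwrite('pics/s7c.png',cv2.resize(s['frame'][180:380,210:450,::-1],None,fx=3,fy=3))
snap('wrist','w7')"; python3 g.py .444 -.196 .10 98.2
```

```text
t 15.65 pos [ 0.4429 -0.1966  0.1036] yaw 98.0 tilt [ 0.0028  0.     -1.    ] d(cm) [-0.11  0.05  0.36] turn -0.2 gap 0.619 F [ 0.5  0.3 -0.3] q [-0.65  0.55  1.89 -0.    0.7  -2.36]
```

View pics/s7c.png

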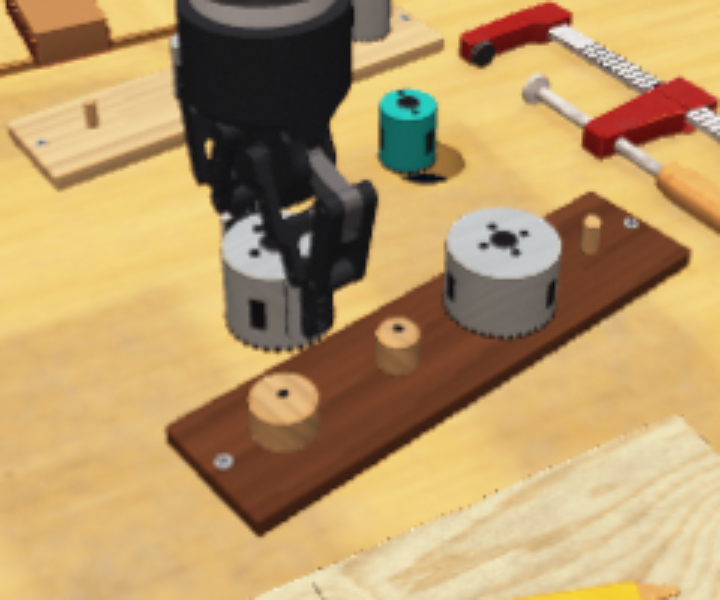

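View pics/w7.png

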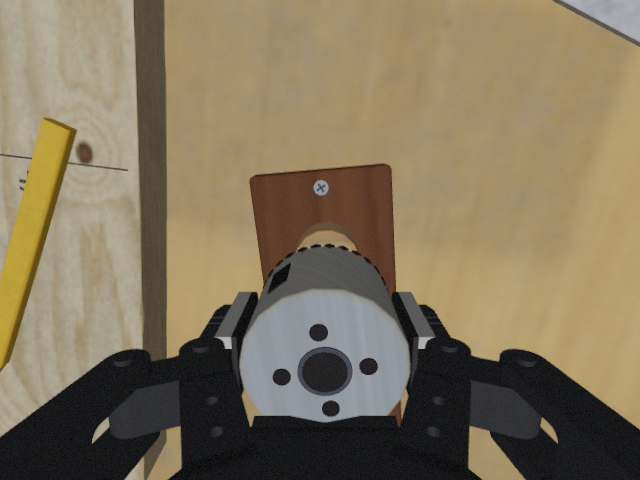

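```bash
python3 -c "
from h import *
s=load('w7');S=load('s7')
print('saw top',atz(s,325,371,.1445)) 
c=lambda x,y:((x+.5)/3-.5+210,(y+.5)/3-.5+180)
print('side saw',atz(S,*c(269,241),.1445),'p38',atz(S,*c(283,394),.042),'p25',atz(S,*c(398,328),.042), 's67', atz(S,*c(503,239),.064))
"
```

```text
saw top [ 0.44238894 -0.19760456  0.1445    ]
side saw [ 0.44024157 -0.19725236  0.1445    ] p38 [ 0.44380529 -0.19731601  0.042     ] p25 [ 0.52195481 -0.17886298  0.042     ] s67 [ 0.60030251 -0.16023116  0.064     ]
```

Request:
drive_tool(deltas=[-0.2,0.1,0.5,0,-0.2,0.1,1.5,0,-0.2,0.1,2.7,0,-0.2,0.1,4,0,-0.2,0.1,5,0,-0.2,0.1,6,0,-0.2,0.1,6.7,0,-0.2,0.1,7.2,0,-0.2,0.1,7.5,0,-0.2,0.1,7.7,0,-0.2,0.1,7.8,0,-0.2,0.1,7.85,0])

```text
t: 16.85
tcp_pos: [0.4447, -0.1955, 0.0253]
tool_rot: [-0.07, 0.998, -0.0, -0.001]
force: [0.7, -0.2, -1.6]
finger_gap: 0.617
```

Request:
drive_tool(deltas=[0,0,0.05,0,0,0,0.1,0,0,0,0.15,0,0,0,0.2,0,0,0,0.2,0])

```text
t: 17.35
tcp_pos: [0.4448, -0.1956, 0.0235]
tool_rot: [-0.07, 0.998, -0.0, -0.001]
force: [-0.5, -0.1, 0.9]
finger_gap: 0.622
```

```bash
python3 -c "
from h import *
s=snap('side','s8');cv2.imwrite('pics/s8c.png',cv2.resize(s['frame'][180:380,210:450,::-1],None,fx=3,fy=3))"; python3 g.py .444 -.196 .0234 98.2
```

```text
t 17.4 pos [ 0.4448 -0.1955  0.0234] yaw 98.0 tilt [ 2.1e-03 -6.0e-04 -1.0e+00] d(cm) [ 0.08 -0.03  0.  ] turn -0.2 gap 0.618 F [-0.  -0.6  1.4] q [-0.64  0.71  1.93 -0.    0.5  -2.35]
```

View pics/s8c.png

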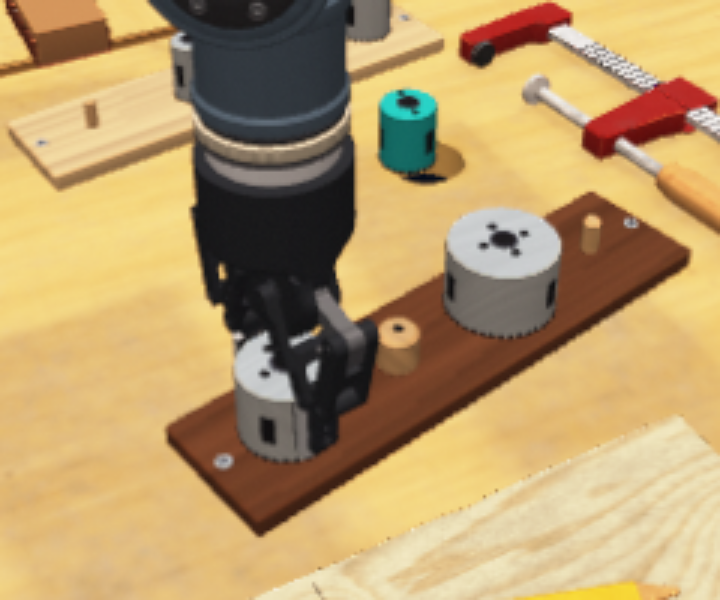

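Saw_54 is down over its plug with light contact force. Releasing and lifting.

Request:
drive_tool(deltas=[0,0,0.05,0,0,0,0.05,0])

```text
t: 17.6
tcp_pos: [0.4448, -0.1956, 0.0234]
tool_rot: [-0.07, 0.998, -0.0, -0.001]
force: [-1.8, 0.4, 4.6]
finger_gap: 0.62
```

Request:
drive_tool(deltas=[0,0,0,0,0,0,0,0,0,0,0,0,0,0,0,0,0,0,0,0,0,0,0,0], hand=8.54)

```text
t: 18.2
tcp_pos: [0.4448, -0.1956, 0.0234]
tool_rot: [-0.07, 0.998, -0.0, -0.001]
force: [-1.4, -0.5, 0.1]
finger_gap: 0.997
```

Request:
drive_tool(deltas=[0,0,-0.5,0,0,0,-1.5,0,0,0,-3,0,0,0,-5,0,0,0,-7,0,0,0,-9,0,0,0,-10.5,0,0,0,-11.5,0,0,0,-12,0,0,0,-12,0])

```text
t: 19.2
tcp_pos: [0.4452, -0.1956, 0.144]
tool_rot: [-0.07, 0.998, -0.001, -0.0]
force: [0.0, 0.1, -0.5]
finger_gap: 0.998
```

```bash
python3 -c "
from h import *
w=snap('wrist','w9');s=snap('side','s9');cv2.imwrite('pics/s9c.png',cv2.resize(s['frame'][180:380,210:450,::-1],None,fx=3,fy=3))
"; python3 g.py .681 .1743 .14 98.2
```

```text
t 19.3 pos [ 0.4447 -0.1952  0.143 ] yaw 98.0 tilt [ 2.6e-03 -2.0e-04 -1.0e+00] d(cm) [-28.56  33.29   0.22] turn -0.2 gap 1.0 F [-1.1  0.4  0. ] q [-0.64  0.48  1.86 -0.    0.8  -2.35]
```

View pics/s9c.png

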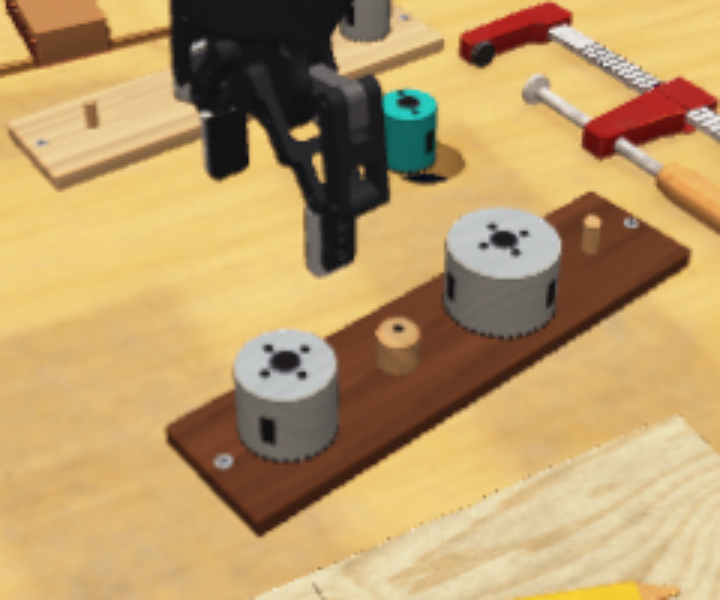

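View pics/w9.png

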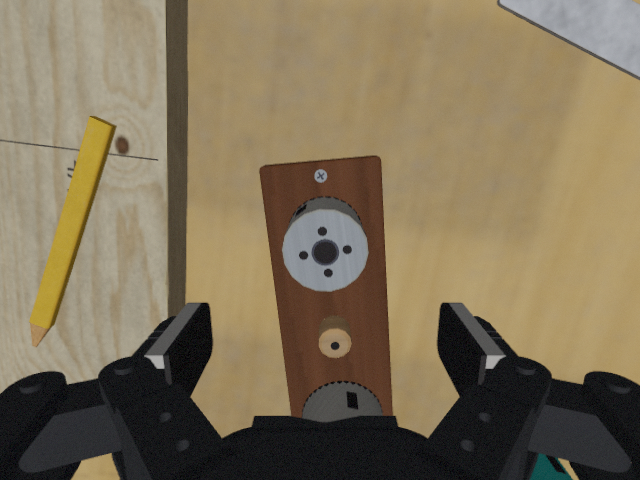

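```bash
python3 -c "
from h import *
T=load('top0');S=load('side0')
for p in((172,140),(180,150),(190,155),(200,168),(203,160)): print(p,atd(T,*p).round(3))
for p in((332,165),(342,168),(352,165)): print(p,atd(S,*p).round(3))
"
```

```text
(172, 140) [0.767 0.285 0.184]
(180, 150) [0.761 0.281 0.145]
(190, 155) [0.761 0.271 0.11 ]
(200, 168) [0.76  0.272 0.024]
(203, 160) [0.773 0.262 0.042]
(332, 165) [0.747 0.297 0.016]
(342, 168) [0.761 0.266 0.017]
(352, 165) [ 0.812  0.303 -0.001]
```

Bottle is at about (0.765, 0.285), clear of saw_41. Moving there.

Request:
drive_tool(deltas=[-0.9,1,0,0,-2.9,3.3,0,0,-5.7,6.7,0,0,-8.7,10.2,0,0,-11.7,13.7,0,0,-14.7,17.2,0,0,-17.7,20.7,0,0,-20.7,24.2,0,0,-23.7,27.7,0,0,-26.4,30.8,0,0,-28,32.7,0,0,-28.6,33.3,0,0])

```text
t: 20.5
tcp_pos: [0.6816, 0.1783, 0.1407]
tool_rot: [-0.072, 0.997, 0.0, -0.002]
force: [-0.2, -0.0, 0.3]
finger_gap: 1.003
```

Request:
drive_tool(deltas=[0,0,0,0,0,0,0,0])

```text
t: 20.7
tcp_pos: [0.6802, 0.1781, 0.1396]
tool_rot: [-0.072, 0.997, 0.0, -0.003]
force: [0.1, -0.4, 0.2]
finger_gap: 1.001
```

```bash
python3 -c "
from h import *
s=snap('wrist','w10')"; python3 g.py .681 .1743 .0245 98.2
```

```text
t 20.75 pos [0.6803 0.1774 0.1399] yaw 98.2 tilt [ 6.1e-03  4.0e-04 -1.0e+00] d(cm) [-0.09 -0.32 11.54] turn -0.0 gap 1.002 F [-0.1 -0.   0.3] q [ 0.1   0.73  1.29  0.    1.12 -1.62]
```

View pics/w10.png

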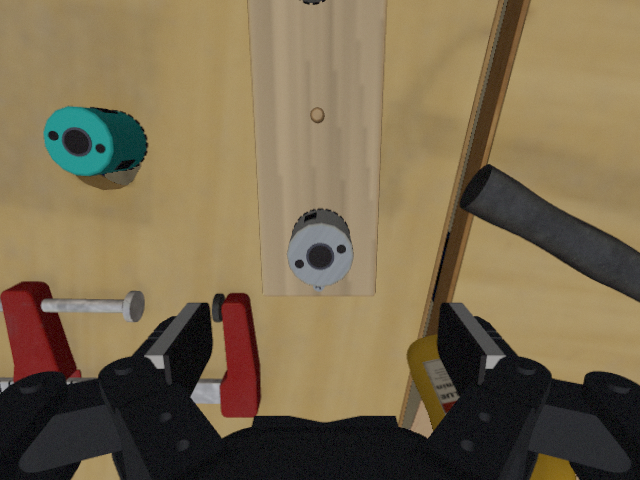

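Saw_41 (grey) has its hole at (320,256). Checking nearby clutter (clamp at (238,300), bottle at (425,355), hammer at (480,190)) against the finger paths.

```bash
python3 -c "
from h import *
s=load('w10')
print(atz(s,320,256,.064).round(4),atd(s,320,262).round(4))
for p in((238,298),(245,400),(218,307),(425,345),(415,355),(435,380),(485,185)): print(p,atd(s,*p).round(3))
"
```

```text
[0.6811 0.1746 0.064 ] [0.6848 0.1751 0.0642]
(238, 298) [0.739 0.119 0.014]
(245, 400) [0.823 0.134 0.022]
(218, 307) [0.745 0.107 0.022]
(425, 345) [0.758 0.269 0.014]
(415, 355) [0.766 0.261 0.018]
(435, 380) [0.76  0.265 0.057]
(485, 185) [0.628 0.278 0.026]
```

Request:
drive_tool(deltas=[-0.1,-0.3,0.6,0,-0.1,-0.3,2,0,-0.1,-0.3,3.6,0,-0.1,-0.3,5.2,0,-0.1,-0.3,6.8,0,-0.1,-0.3,8.2,0,-0.1,-0.3,9.4,0,-0.1,-0.3,10.4,0,-0.1,-0.3,11,0,-0.1,-0.3,11.3,0,-0.1,-0.3,11.5,0,-0.1,-0.3,11.5,0])

```text
t: 21.95
tcp_pos: [0.6813, 0.1746, 0.0252]
tool_rot: [-0.071, 0.997, -0.0, -0.003]
force: [-0.8, 0.1, -0.5]
finger_gap: 1.002
```

Request:
drive_tool(deltas=[0,0,0,0,0,0,0,0,0,0,0,0,0,0,0,0,0,0,0,0,0,0,0,0,0,0,0,0,0,0,0,0], hand=3)

```text
t: 22.75
tcp_pos: [0.6818, 0.1747, 0.026]
tool_rot: [-0.071, 0.997, 0.0, -0.002]
force: [-1.3, 0.2, 5.1]
finger_gap: 0.467
```

Request:
drive_tool(deltas=[0,0,-0.5,0,0,0,-1.2,0,0,0,-2.2,0,0,0,-3.5,0,0,0,-4.8,0,0,0,-6,0,0,0,-7,0,0,0,-7.7,0,0,0,-8,0,0,0,-8,0])

```text
t: 23.75
tcp_pos: [0.6823, 0.1747, 0.1065]
tool_rot: [-0.071, 0.997, 0.0, -0.002]
force: [0.3, 0.2, -2.2]
finger_gap: 0.468
```

```bash
python3 -c "
from h import *
s=snap('side','s11');cv2.imwrite('pics/s11c.png',cv2.resize(s['frame'][60:260,220:460,::-1],None,fx=3,fy=3))"; python3 g.py .5225 -.1775 .104 98.2
```

```text
t 23.8 pos [0.682  0.1746 0.1059] yaw 98.2 tilt [ 4.5e-03  3.0e-04 -1.0e+00] d(cm) [ 20.8  -32.58   0.27] turn -0.0 gap 0.468 F [-0.3 -0.7 -1.7] q [ 0.09  0.77  1.31  0.    1.06 -1.62]
```

View pics/s11c.png

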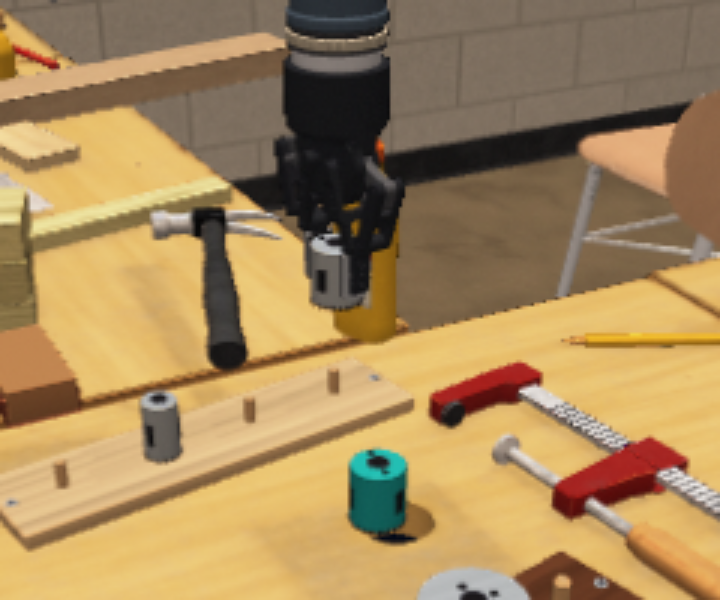

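Saw_41 is held. Moving to the 25 mm plug.

Request:
drive_tool(deltas=[0.7,-1.1,0,0,2.2,-3.6,0,0,4.3,-6.8,0,0,6.6,-10.4,0,0,9.1,-14.3,0,0,11.7,-18.3,0,0,14.2,-22.2,0,0,16.4,-25.7,0,0,18.4,-28.8,0,0,19.8,-31,0,0,20.6,-32.2,0,0,20.8,-32.6,0,0])

```text
t: 25.0
tcp_pos: [0.5214, -0.179, 0.1065]
tool_rot: [-0.07, 0.998, 0.0, -0.003]
force: [0.8, 0.9, -2.3]
finger_gap: 0.471
```

Request:
drive_tool(deltas=[0,0,0,0,0,0,0,0])

```text
t: 25.2
tcp_pos: [0.5215, -0.1781, 0.1064]
tool_rot: [-0.071, 0.998, 0.0, -0.003]
force: [0.2, -0.3, -0.9]
finger_gap: 0.47
```

```bash
python3 -c "
from h import *
s=snap('side','s12');cv2.imwrite('pics/s12c.png',cv2.resize(s['frame'][160:360,230:470,::-1],None,fx=3,fy=3))
snap('wrist','w12')"; python3 g.py .5225 -.1775 .10 98.2
```

```text
t 25.3 pos [ 0.5218 -0.1778  0.1064] yaw 98.1 tilt [ 0.0054  0.0012 -1.    ] d(cm) [-0.08  0.02  0.64] turn -0.1 gap 0.472 F [ 0.3 -0.1 -1.7] q [-0.53  0.61  1.72 -0.    0.81 -2.24]
```

View pics/s12c.png

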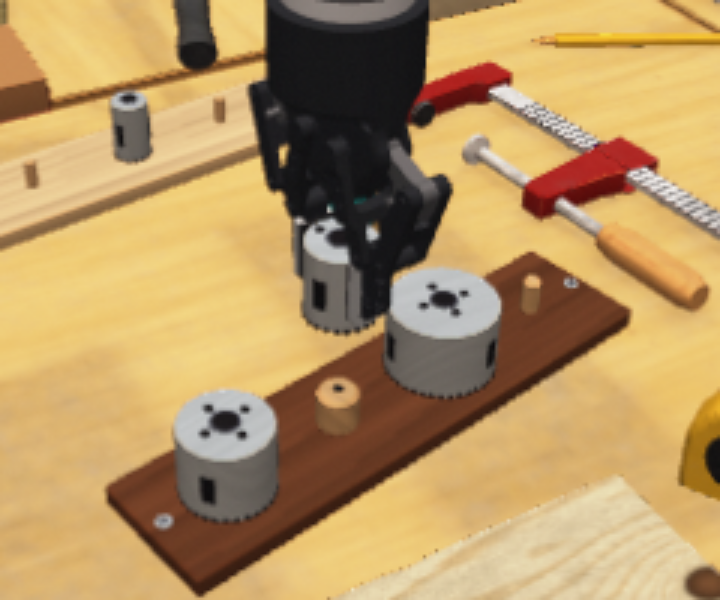

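View pics/w12.png

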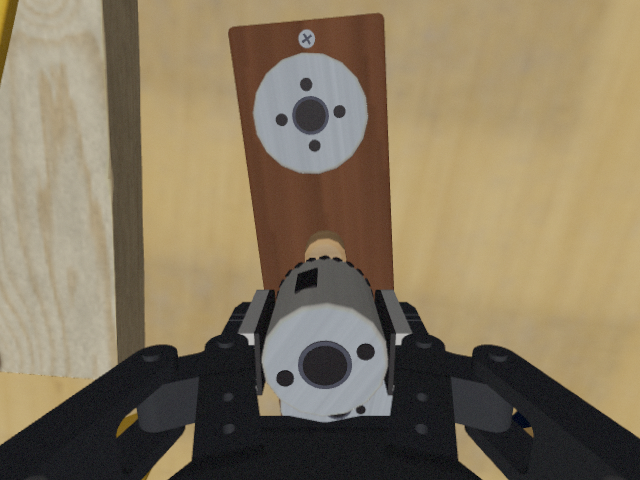

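```bash
python3 -c "
from h import *
s=load('w12');S=load('s12');w=load('w9')
print('saw top',atz(s,325,365,.1444),'s54',atz(s,311,115,.064),'p25 w9',atz(w,334.5,345,.042)) 
c=lambda x,y:((x+.5)/3-.5+230,(y+.5)/3-.5+160)
print('side saw',atz(S,*c(340,237),.1444),'p25',atz(S,*c(338,388),.042))
"
```

```text
saw top [ 0.52128822 -0.1787757   0.1444    ] s54 [ 0.44512431 -0.19599448  0.064     ] p25 w9 [ 0.52066613 -0.17869696  0.042     ]
side saw [ 0.52131633 -0.17862774  0.1444    ] p25 [ 0.52195481 -0.17886298  0.042     ]
```

Saw and plug agree to about 1 mm in both views. Descending.

Request:
drive_tool(deltas=[0,0,0.5,0,0,0,1.5,0,0,0,2.7,0,0,0,4,0,0,0,5,0,0,0,6,0,0,0,6.7,0,0,0,7.2,0,0,0,7.5,0,0,0,7.7,0,0,0,7.8,0,0,0,7.85,0])

```text
t: 26.5
tcp_pos: [0.5215, -0.1779, 0.0281]
tool_rot: [-0.071, 0.997, 0.0, -0.002]
force: [-1.0, 0.2, -1.4]
finger_gap: 0.467
```

Request:
drive_tool(deltas=[0,0,0.05,0,0,0,0.1,0,0,0,0.15,0,0,0,0.2,0,0,0,0.2,0])

```text
t: 27.0
tcp_pos: [0.5215, -0.1779, 0.0261]
tool_rot: [-0.071, 0.997, 0.0, -0.002]
force: [1.3, 0.3, -2.1]
finger_gap: 0.473
```

```bash
python3 -c "
from h import *
s=snap('side','s13');cv2.imwrite('pics/s13c.png',cv2.resize(s['frame'][160:360,230:470,::-1],None,fx=3,fy=3))"; python3 g.py .5215 -.178 .026 98.2
```

```text
t 27.05 pos [ 0.5215 -0.1779  0.0261] yaw 98.1 tilt [ 4.9e-03  8.0e-04 -1.0e+00] d(cm) [ 0.   -0.01  0.01] turn -0.1 gap 0.466 F [ 0.1 -0.5 -1.3] q [-0.53  0.75  1.76 -0.    0.64 -2.24]
```

View pics/s13c.png

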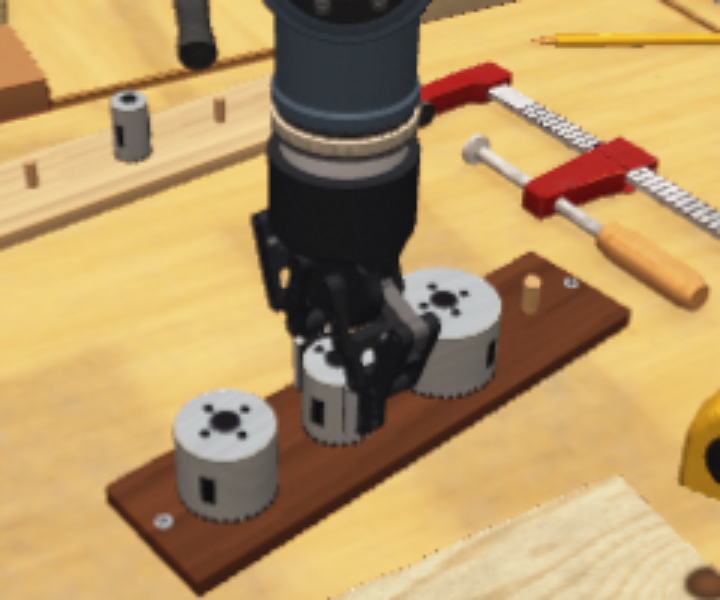

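The load is still on the wrist, so this one isn't quite down. Lowering by fractions of a mm.

Request:
drive_tool(deltas=[0,0,0.03,0,0,0,0.06,0,0,0,0.1,0,0,0,0.1,0,0,0,0.1,0])

```text
t: 27.55
tcp_pos: [0.5215, -0.1779, 0.0259]
tool_rot: [-0.071, 0.997, 0.0, -0.002]
force: [-1.7, 0.6, 6.2]
finger_gap: 0.468
```

Request:
drive_tool(deltas=[0,0,0.03,0,0,0,0.05,0,0,0,0.05,0])

```text
t: 27.85
tcp_pos: [0.5215, -0.1779, 0.0259]
tool_rot: [-0.071, 0.997, 0.0, -0.002]
force: [-0.8, 0.6, 5.2]
finger_gap: 0.468
```

Contact at +5 N. Release.

Request:
drive_tool(deltas=[0,0,0,0,0,0,0,0,0,0,0,0,0,0,0,0,0,0,0,0,0,0,0,0,0,0,0,0], hand=8.54)

```text
t: 28.55
tcp_pos: [0.5215, -0.1779, 0.0259]
tool_rot: [-0.071, 0.997, 0.0, -0.002]
force: [0.3, -0.0, -0.6]
finger_gap: 0.997
```

Request:
drive_tool(deltas=[0,0,-0.5,0,0,0,-1.5,0,0,0,-3,0,0,0,-5,0,0,0,-7,0,0,0,-9,0,0,0,-10.5,0,0,0,-11.5,0,0,0,-12,0,0,0,-12,0])

```text
t: 29.55
tcp_pos: [0.5223, -0.178, 0.1466]
tool_rot: [-0.071, 0.997, -0.0, -0.002]
force: [-0.2, -0.8, -0.5]
finger_gap: 1.003
```

```bash
python3 -c "
from h import *
w=snap('wrist','w14');s=snap('side','s14');cv2.imwrite('pics/s14c.png',cv2.resize(s['frame'][160:360,230:470,::-1],None,fx=3,fy=3))
"; python3 g.py .5225 .147 .14 98.2
```

```text
t 29.65 pos [ 0.5217 -0.1777  0.1455] yaw 98.1 tilt [ 0.0054  0.0011 -1.    ] d(cm) [-4.69 32.13  0.56] turn -0.1 gap 0.999 F [-0.6  0.5 -0.3] q [-0.53  0.55  1.7  -0.    0.9  -2.24]
```

View pics/s14c.png

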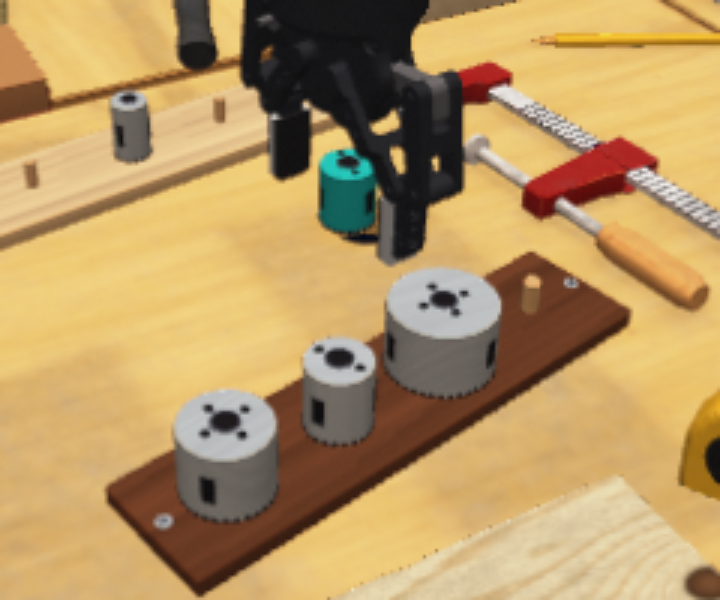

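Three saws are seated. Last is saw_28.

Request:
drive_tool(deltas=[-0.2,1.2,0,0,-0.6,3.8,0,0,-1.1,7.4,0,0,-1.7,11.4,0,0,-2.3,15.4,0,0,-2.8,19.4,0,0,-3.4,23.2,0,0,-3.9,26.6,0,0,-4.3,29.4,0,0,-4.5,31.1,0,0,-4.7,31.9,0,0,-4.7,32.1,0,0])

```text
t: 30.85
tcp_pos: [0.5222, 0.1479, 0.145]
tool_rot: [-0.072, 0.997, 0.0, -0.003]
force: [0.3, -1.3, -0.9]
finger_gap: 1.002
```

Request:
drive_tool(deltas=[0,0,0,0,0,0,0,0])

```text
t: 31.05
tcp_pos: [0.522, 0.1472, 0.1447]
tool_rot: [-0.071, 0.997, 0.0, -0.004]
force: [-0.1, 0.5, -1.1]
finger_gap: 1.001
```

```bash
python3 -c "
from h import *
s=snap('wrist','w15')"; python3 g.py .5225 .147 .027 98.2
```

```text
t 31.1 pos [0.5221 0.147  0.1448] yaw 98.2 tilt [ 0.0071  0.001  -1.    ] d(cm) [-0.12 -0.02 11.78] turn -0.0 gap 1.001 F [-0.2  0.1 -1. ] q [ 0.07  0.54  1.72  0.    0.89 -1.65]
```

View pics/w15.png

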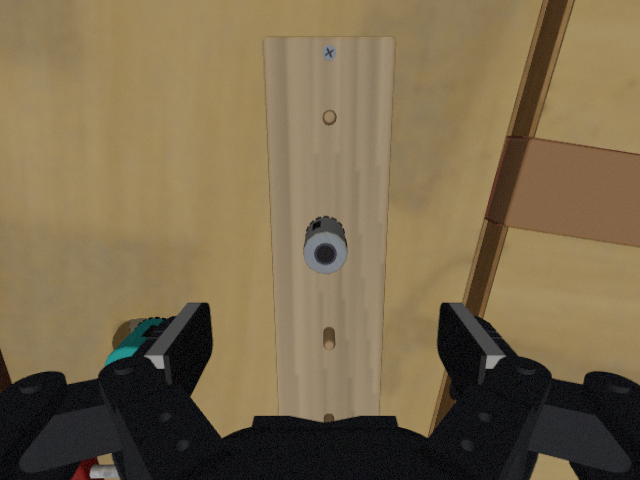

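Request:
drive_tool(deltas=[-0.1,0,0.6,0,-0.1,0,2,0,-0.1,0,3.6,0,-0.1,0,5.2,0,-0.1,0,6.8,0,-0.1,0,8.2,0,-0.1,0,9.4,0,-0.1,0,10.4,0,-0.1,0,11,0,-0.1,0,11.5,0,-0.1,0,11.7,0,-0.1,0,11.7,0])

```text
t: 32.3
tcp_pos: [0.5223, 0.1472, 0.0278]
tool_rot: [-0.071, 0.997, 0.0, -0.003]
force: [0.8, -0.3, 0.0]
finger_gap: 1.0
```

Request:
drive_tool(deltas=[0,0,0,0,0,0,0,0,0,0,0,0,0,0,0,0,0,0,0,0,0,0,0,0,0,0,0,0,0,0,0,0,0,0,0,0,0,0,0,0], hand=1.6)

```text
t: 33.3
tcp_pos: [0.5225, 0.1472, 0.0283]
tool_rot: [-0.071, 0.997, 0.0, -0.003]
force: [-1.1, -0.1, 5.4]
finger_gap: 0.301
```

Request:
drive_tool(deltas=[0,0,-0.5,0,0,0,-1.2,0,0,0,-2.2,0,0,0,-3.5,0,0,0,-4.8,0,0,0,-6,0,0,0,-7,0,0,0,-7.7,0,0,0,-8,0,0,0,-8,0])

```text
t: 34.3
tcp_pos: [0.5232, 0.1473, 0.1087]
tool_rot: [-0.071, 0.997, 0.0, -0.003]
force: [0.4, -0.2, -0.8]
finger_gap: 0.302
```

```bash
python3 -c "
from h import *
s=snap('side','s16');cv2.imwrite('pics/s16c.png',cv2.resize(s['frame'][60:260,160:400,::-1],None,fx=3,fy=3))"; python3 g.py .677 -.1415 .107 98.2
```

```text
t 34.35 pos [0.5229 0.1472 0.1082] yaw 98.2 tilt [ 0.0066  0.001  -1.    ] d(cm) [-1.115e+01 -3.077e+01  2.000e-02] turn -0.0 gap 0.306 F [-0.9 -0.1 -1.2] q [ 0.07  0.6   1.74  0.    0.81 -1.65]
```

View pics/s16c.png

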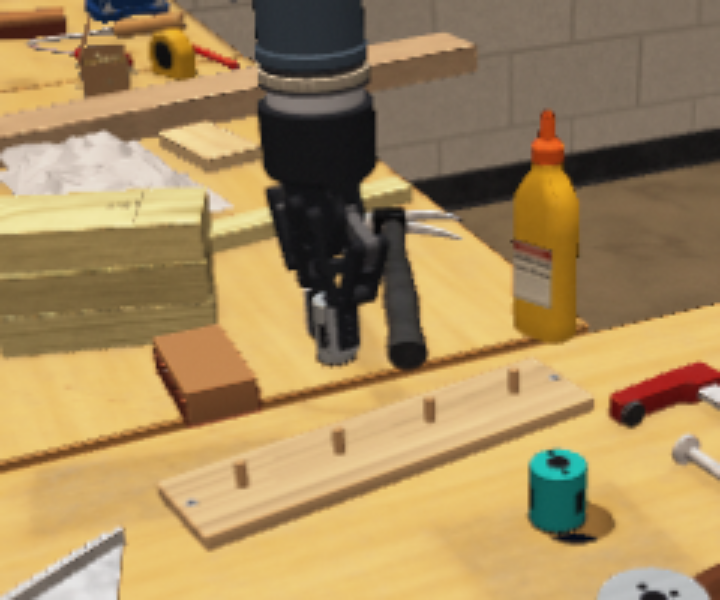

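Saw_28 is held upright. Moving to the 12 mm plug at the far end.

Request:
drive_tool(deltas=[-0.3,-0.9,0,0,-1.1,-3.1,0,0,-2.2,-6.1,0,0,-3.5,-9.5,0,0,-4.8,-13.2,0,0,-6.1,-16.9,0,0,-7.5,-20.6,0,0,-8.7,-24,0,0,-9.8,-27.1,0,0,-10.6,-29.2,0,0,-11,-30.5,0,0,-11.1,-30.8,0,0])

```text
t: 35.55
tcp_pos: [0.6766, -0.1438, 0.1064]
tool_rot: [-0.07, 0.998, 0.0, -0.004]
force: [0.4, -0.2, -1.4]
finger_gap: 0.304
```

Request:
drive_tool(deltas=[0,0,0,0,0,0,0,0])

```text
t: 35.75
tcp_pos: [0.6757, -0.1427, 0.1058]
tool_rot: [-0.071, 0.997, 0.001, -0.004]
force: [-0.4, 0.3, -0.6]
finger_gap: 0.304
```

```bash
python3 -c "
from h import *
s=snap('side','s17');cv2.imwrite('pics/s17c.png',cv2.resize(s['frame'][140:340,300:540,::-1],None,fx=3,fy=3))
snap('wrist','w17')"; python3 g.py .677 -.1415 .10 98.2
```

```text
t 35.85 pos [ 0.676  -0.1424  0.1062] yaw 98.1 tilt [ 0.0082  0.0019 -1.    ] d(cm) [-0.12  0.07  0.62] turn -0.1 gap 0.299 F [-0.2 -0.  -0. ] q [-0.37  0.76  1.34 -0.    1.05 -2.08]
```

View pics/s17c.png

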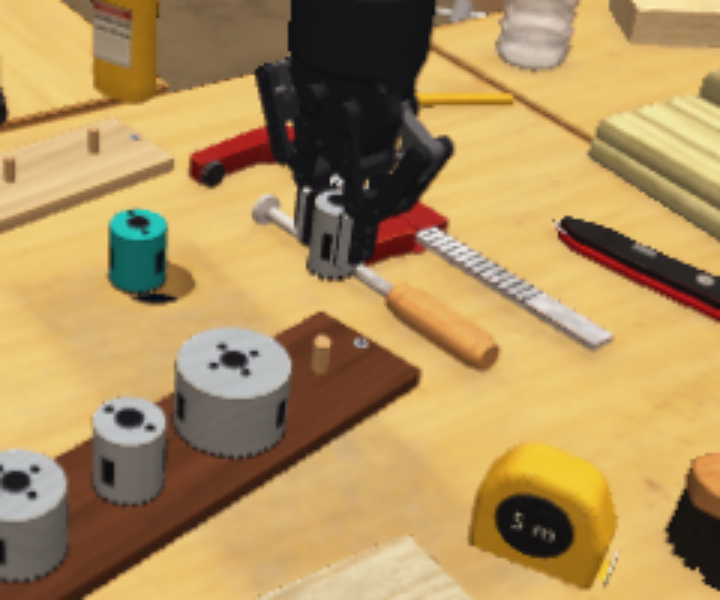

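View pics/w17.png

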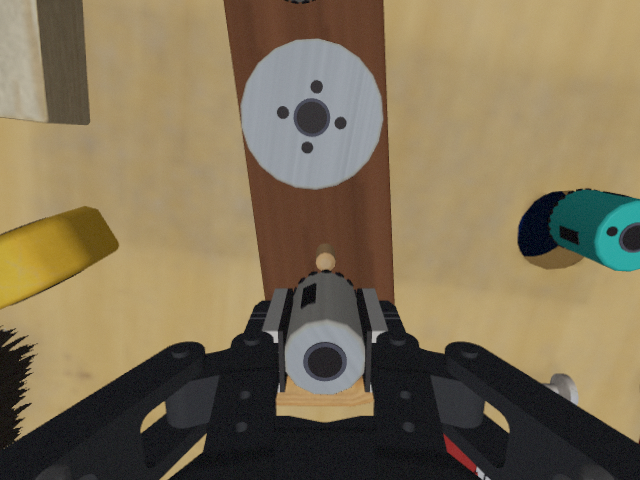

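```bash
python3 -c "
from h import *
s=load('w17');S=load('s17')
print('saw top',atz(s,325,361,.142),'p12',atz(s,326,261,.042),atd(s,326,261),'tape',atd(s,110,235),atd(s,95,215)) 
c=lambda x,y:((x+.5)/3-.5+300,(y+.5)/3-.5+140)
print('side rim ctr est',atz(S,*c(331,268),.0965),'saw top',atz(S,*c(336,202),.142),'p12',atz(S,*c(321,341),.042))
"
```

```text
saw top [ 0.67548477 -0.14338595  0.142     ] p12 [ 0.67541613 -0.14246031  0.042     ] [ 0.67565596 -0.14242122  0.0412734 ] tape [ 0.68935512 -0.28257747  0.00611155] [ 0.67653895 -0.29037289  0.00868065]
side rim ctr est [ 0.67463573 -0.14660344  0.0965    ] saw top [ 0.67304738 -0.14579244  0.142     ] p12 [ 0.6745037  -0.14586571  0.042     ]
```

Request:
drive_tool(deltas=[0,0.1,0.5,0,0,0.1,1.5,0,0,0.1,2.7,0,0,0.1,4,0,0,0.1,5,0,0,0.1,5.8,0,0,0.1,6.5,0,0,0.1,7,0,0,0.1,7.3,0,0,0.1,7.5,0,0,0.1,7.6,0,0,0.1,7.6,0])

```text
t: 37.05
tcp_pos: [0.6754, -0.1414, 0.0305]
tool_rot: [-0.071, 0.997, 0.001, -0.004]
force: [-0.0, -0.6, -0.2]
finger_gap: 0.307
```

Request:
drive_tool(deltas=[0,0,0.05,0,0,0,0.1,0,0,0,0.15,0,0,0,0.15,0])

```text
t: 37.45
tcp_pos: [0.6753, -0.1414, 0.029]
tool_rot: [-0.071, 0.997, 0.001, -0.004]
force: [-0.0, 0.0, -0.5]
finger_gap: 0.3
```

```bash
python3 -c "
from h import *
s=snap('side','s18');cv2.imwrite('pics/s18c.png',cv2.resize(s['frame'][140:340,300:540,::-1],None,fx=3,fy=3))"; python3 g.py .676 -.1415 .0282 98.2
```

```text
t 37.5 pos [ 0.6753 -0.1414  0.029 ] yaw 98.1 tilt [ 0.0078  0.0017 -1.    ] d(cm) [-0.06 -0.02  0.08] turn -0.1 gap 0.305 F [-0.4  0.5 -0.7] q [-0.37  0.86  1.38 -0.    0.91 -2.08]
```

View pics/s18c.png

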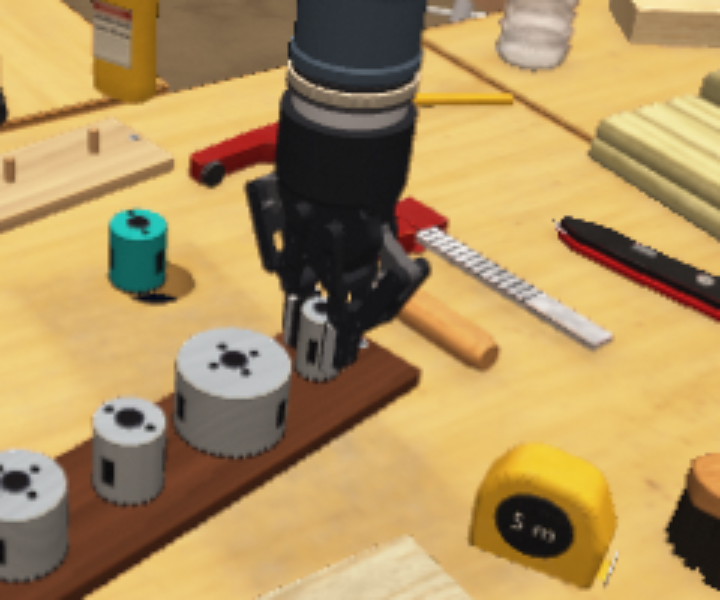

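Request:
drive_tool(deltas=[0,0,0.03,0,0,0,0.06,0,0,0,0.08,0,0,0,0.08,0])

```text
t: 37.9
tcp_pos: [0.6754, -0.1414, 0.0284]
tool_rot: [-0.071, 0.997, 0.001, -0.004]
force: [-0.9, 1.2, 0.5]
finger_gap: 0.299
```

Request:
drive_tool(deltas=[0,0,0.03,0,0,0,0.06,0,0,0,0.06,0])

```text
t: 38.2
tcp_pos: [0.6754, -0.1414, 0.0283]
tool_rot: [-0.071, 0.997, 0.0, -0.004]
force: [-1.5, -0.2, 4.7]
finger_gap: 0.302
```

Firm contact (4.7 N up, z no longer falling). Release.

Request:
drive_tool(deltas=[0,0,0,0,0,0,0,0,0,0,0,0,0,0,0,0,0,0,0,0,0,0,0,0,0,0,0,0], hand=6)

```text
t: 38.9
tcp_pos: [0.6754, -0.1414, 0.0283]
tool_rot: [-0.071, 0.997, 0.0, -0.004]
force: [-0.4, 0.1, 0.2]
finger_gap: 0.702
```

Request:
drive_tool(deltas=[0,0,-0.5,0,0,0,-1.5,0,0,0,-3,0,0,0,-5,0,0,0,-7,0,0,0,-9,0,0,0,-11,0,0,0,-13,0,0,0,-14,0,0,0,-14,0])

```text
t: 39.9
tcp_pos: [0.6779, -0.1419, 0.1714]
tool_rot: [-0.071, 0.997, -0.001, -0.001]
force: [-0.4, 0.2, 0.2]
finger_gap: 0.702
```

```bash
python3 -c "
from h import *
s=snap('side','s19');cv2.imwrite('pics/s19c.png',cv2.resize(s['frame'][160:360,230:470,::-1],None,fx=3,fy=3))
t=snap('top','t19');w=snap('wrist','w19'); print(manip.sense()['force'].round(1))"
```

```text
[-0.7  0.9  0.5]
```

View pics/s19c.png

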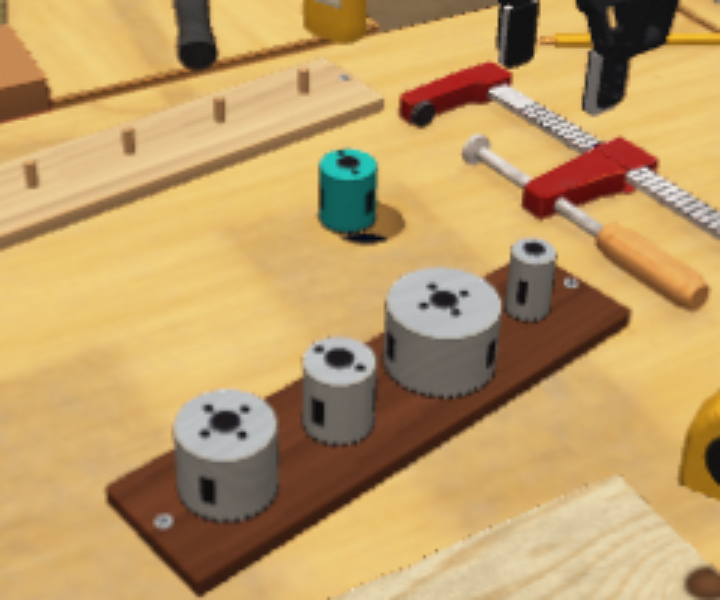

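View pics/w19.png

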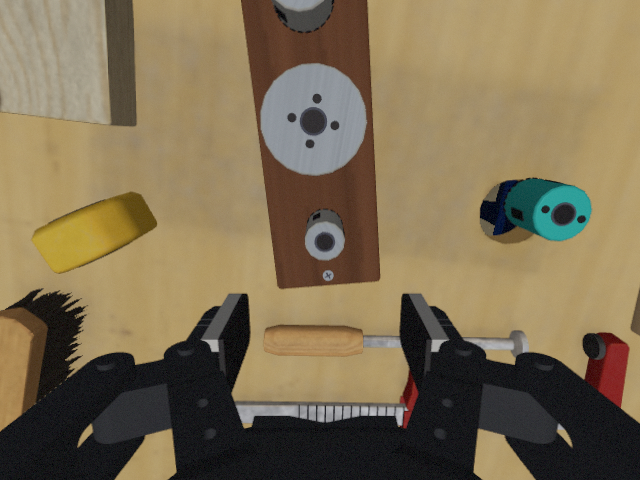

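View pics/t19.png

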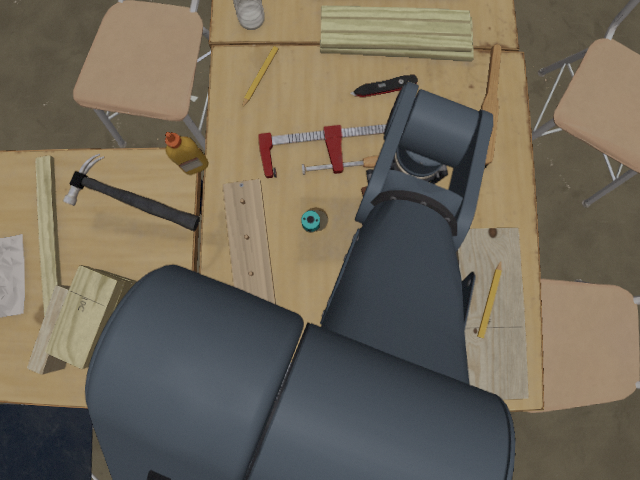

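All four saws stand level on the rack, and the decoy and bystanders have not moved. Final height check, then hand in.

```bash
python3 -c "
from h import *
s=load('s19');w=load('w19')
c=lambda x,y:(int(round((x+.5)/3-.5+230)),int(round((y+.5)/3-.5+160)))
for n,p in(('54',(200,420)),('41',(338,373)),('67',(470,310)),('28',(518,246))): print(n,atd(s,*c(*p)).round(4))
print('w67',atd(w,340,150).round(4),atd(w,290,90).round(4),'w28',atd(w,325,256).round(4),atd(w,312,240).round(4),'ctr28',atz(w,324.5,241.5,.064),'ctr67',atz(w,314,121,.064))
manip.sign_off()"
```

```text
54 [ 0.4345 -0.1896  0.0629]
41 [ 0.5156 -0.1888  0.0632]
67 [ 0.6092 -0.1742  0.0626]
28 [ 0.6696 -0.1347  0.0622]
w67 [ 0.615  -0.141   0.0624] [ 0.5844 -0.1764  0.0633] w28 [ 0.686  -0.1404  0.0631] [ 0.676  -0.1507  0.0631] ctr28 [ 0.67558809 -0.1422195   0.064     ] ctr67 [ 0.60002252 -0.15962261  0.064     ]
the job is handed in; nothing more can be done
```

All four hole saws are on the storage rack, each over the plug for its size, and the job is handed in at about 40 s of the 104 s allowed. Each saw was lowered until the rim touched (about 5 N on the wrist) and only then released.

- **Seating:** the final pictures show all four standing level, with the job board's dowels bare. Their tops measured 62–63 mm above the desk against an expected 64 mm, which is within the calibration error, so all four rims are down on the rack.
- **Centring:** before descent I matched each saw to its plug within about 1–2 mm, against 6 mm of play. A wrist-camera reading after release put the 28 mm and 67 mm saws within about 1 mm of their plugs.
- **Left alone:** the turquoise look-alike, tape measure and sanding block were not touched.
- **Disagreements:** the top camera read x about 3–4 mm higher than the side and wrist cameras. I used the wrist and side readings, and the finished placements agree with them. The tool also drifted up to about 0.5° off vertical, which made no difference to the result.

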